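Unwedge the packing flap and load the good candles

ROBOT

A 6-joint arm with a two-finger parallel gripper is mounted at the origin on the work surface. World frame = base frame: x ahead of the robot, y to its left, z up, the work surface at z = 0. Lengths are in m, angles in rad, forces in N, time in s.
With the tool pointing down it reaches from about 0.3 to 1 m from the base axis. Payload 5.1 kg.
Tool frame: the origin (TCP) lies midway between the tips of the shut fingers; the grasp point (between the pads) lies 19 mm behind it; z points along the fingers, y is the line along which they close (so a half turn about z gives the same grasp; the last joint's range is limited). The gripper opens to 95 mm and grips with 3 to 60 N. Pads are 20 mm wide; open, the fingers measure 119 mm over their backs; the gripper's body (75 mm by 180 mm) begins 59 mm behind the grasp point.
Start: joints at [-1.273, 0.124, 1.65, -0, 1.367, -0.083], TCP at [0.242, -0.603, 0.215] pointing down, gripper open.
Joint ranges: [-2.61, 2.61], [-1.02, 2.33], [0.03, 2.71], [-1.35, 4.49], [0.32, 2.68], [-2.91, 2.91]. Speed limits (rad/s): [2.57, 2.57, 3.14, 3.14, 3.14, 3.14].

INTERFACE

Orientations are given as a rotation vector (axis times angle).
In Python, from rig import env gives the robot as it stands.
- The arm moves only by the shell command python3 -m crank 'ROWS'. ROWS is JSON, a list of rows, each an object of numbers: "x", "y", "z": the shift along the world's x, y, z each as a share of 120 mm, from -1 to 1; "rx", "ry", "rz": the turn, a rotation vector about the world's x, y, z each as a share of 45 degrees, from -1 to 1; "fingers": the finger opening in mm, from 0 to 95.1. A call has 1 to 10 rows; each row shifts and turns the commanded pose from where the row before left it; what a row does not reach is not made up. A row lasts 1/8 s, in which the tool goes at most 62.5 mm and 10.7 degrees, less where a joint would pass 70% of its speed; a pose out of reach is approached as far as the arm can. A call with a number of a shift or a turn outside -1 to 1 is refused whole. A call with a gripper value outside its range is refused whole. The fingers move at their own pace and stop on an object; the grip force is fixed at half the most. Time passes only in rows, so rows that do not move let the fingers close. It gives the time, the measured TCP pose, the force, the opening and the grip force at its end, in the units of the state.
- env.get_state(): the state, without advancing time (a new reading comes with each control period).
- env.read_camera(name): name is "side" or "top" or "wrist"; returns the picture (420x560x3 uint8, blue, green, red); there is no depth.
- env.calibration(name): a dict with "camera_matrix" (3x3 intrinsics, pixels), "k1" (the pictures are not rectified: a ray, as slopes to the right and down, at radius r is drawn at 1 + k1 r^2 times it, then the intrinsics apply), "rvec" (rotation vector, rad) and "tvec" (3), from world to camera coordinates, as OpenCV has them. Camera axes: x right, y down, z forward; pixel columns grow to the right and rows downward; lengths in m; the calibration is good to about 2 mm. A picture is of the moment at which its call begins: read the wrist's pose just before it. calibration takes no time and is no camera call; for the wrist camera it gives the pose at the moment of the call.
- env.job_done(): hands the job in; it is judged then, once.
Trained networks look in the newest picture that a camera, given by its name, has taken for a name from the list of things; names that differ only in an ending like _2 or _b are one class to them, and where a whole thing is asked for, a point or a joint stands for the part that bears it (a point fixed in the world has none). Each returns a list of dicts, best first, with "score" (0 to 1); they miss things now and then, are a little off and sometimes report something else, mostly with a low value. They report only what shows in the picture. A call takes as long as a camera call. They do not tell look-alikes from the thing itself.
- env.look_for(query, camera): "extent" ([centre column, centre row, width, height] in pixels, round what is visible of it).
- env.silhouettes(query, camera): "mask" (420x560 bool, what is visible of it) and "extent" ([centre column, centre row, width, height] in pixels, round what is visible of it).
The state is a dict: "clock": time; "joints": joint angles; "dq": joint speeds; "joint_torque": joint torques, N m; "tool_pos": TCP position; "ee_rot": TCP orientation; "wrist_force": force on the tool from outside, world axes, zero at the start; "torque": the same for the moment, N m; "gripper_width": finger opening in m; "finger_force": force on a finger pad.
Only numpy, scipy, OpenCV 4.12 (cv2) and the standard library are available. Lean on these libraries where they do the work, as an engineer would, in place of code of your own. Each camera call takes 0.05 s, during which the arm holds its last target. There are 200 camera calls.

TASK

Get the packing deck ready and load it: first lift the small carton that stands in front of the wooden wedge onto the wooden pad, then work the wedge backward out from under the heavy flap in short tugs of about 2 cm, stopping for about half a second after each so that the flap settles, without lifting the flap or letting it slam, and lay the wedge flat in the grey tray. Once the flap lies flat, stand every full-height candle (60 mm) upright on it, and put every short one (40 mm) into the red bin, whatever the colours. Leave the tape roll and the jar where they are.

Things in the scene. Friction and masses are not known exactly. Their poses are not given: they have to be found in the camera images.
- flap (a joint): Hinge of the heavy flap (2.5 kg, aluminium with a yellow front strip, 180 mm deep, 320 mm wide, 20 mm thick): 0 when it lies flat, with its underside 8 mm and its top 28 mm above the table; grows as its front edge (the one nearest the robot) rises, about 0.12 rad at the start. It has no spring: its weight alone lowers it onto the wedge.
- flap_top (a point): Centre of the flap's top face. The flap's x axis points from its front edge (90 mm from here, on the -x side, facing the robot) to its hinge at the far edge; y axis along the width (edges at +-160 mm); z out of the top face. A yellow hinge block 30 mm deep, no higher than the flat flap, lies behind the hinge.
- wedge_tail (a point): Centre of the thick tail of the wooden wedge (36 mm wide, 146 mm long, flat underside on the table). The tail is a block 30 mm long and 34 mm high, so this point is 17 mm above the underside and 15 mm from the tail's end. x axis from tail to toe, z up. To pull it out move it along its own -x, square to the flap's front edge; the pull takes about 8 to 18 N.
- wedge_toe (a point): Thin end of the wedge, 131 mm ahead of the tail's centre, on the underside. From the tail the top slopes evenly from 34 mm down to 5 mm here. At the start the flap's front edge rests on the slope about 31 mm ahead of the tail's centre; the flap is flat once the wedge has come back about 88 mm, and the toe is clear of it after about 100 mm.
- carton_c (a point): Small sealed carton, cardboard with a yellow tape stripe, 60 (x) x 56 (y) x 60 (z) mm, 220 g, standing 15 to 30 mm behind the wedge's tail, in its way. This point is its centre, 30 mm up; z axis up.
- pad_top (a point): Centre of the top face of the fixed wooden pad, 140 (x) x 130 (y) mm, 12 mm high. The carton has to stand wholly on it.
- tray: Fixed grey open tray for the wedge, 100 (x) x 180 (y) x 30 (z) mm outside, walls and floor 4 mm. Origin at the centre of its underside, on the table; its long side is its y axis.
- bin: Fixed red open reject bin, 170 (x) x 145 (y) x 50 (z) mm outside, walls and floor 4 mm. Origin at the centre of its underside, on the table.
- candlea_c (a point): A round pillar candle, 60 mm across, red, cream or ivory, standing upright on its flat foot; it is either full height (60 mm) or short (40 mm), and only its height tells which. This point is on its axis, half-way up (so 30 mm above what it stands on if full height, 20 mm if short); z axis up along the candle. May be absent.
- candleb_c (a point): A round pillar candle, 60 mm across, red, cream or ivory, standing upright on its flat foot; it is either full height (60 mm) or short (40 mm), and only its height tells which. This point is on its axis, half-way up (so 30 mm above what it stands on if full height, 20 mm if short); z axis up along the candle. May be absent.
- candlec_c (a point): A round pillar candle, 60 mm across, red, cream or ivory, standing upright on its flat foot; it is either full height (60 mm) or short (40 mm), and only its height tells which. This point is on its axis, half-way up (so 30 mm above what it stands on if full height, 20 mm if short); z axis up along the candle. May be absent.
- candled_c (a point): A round pillar candle, 60 mm across, red, cream or ivory, standing upright on its flat foot; it is either full height (60 mm) or short (40 mm), and only its height tells which. This point is on its axis, half-way up (so 30 mm above what it stands on if full height, 20 mm if short); z axis up along the candle. May be absent.
- candlee_c (a point): A round pillar candle, 60 mm across, red, cream or ivory, standing upright on its flat foot; it is either full height (60 mm) or short (40 mm), and only its height tells which. This point is on its axis, half-way up (so 30 mm above what it stands on if full height, 20 mm if short); z axis up along the candle. May be absent.
- candlef_c (a point): A round pillar candle, 60 mm across, red, cream or ivory, standing upright on its flat foot; it is either full height (60 mm) or short (40 mm), and only its height tells which. This point is on its axis, half-way up (so 30 mm above what it stands on if full height, 20 mm if short); z axis up along the candle. May be absent.
- sheet: Fixed cardboard layer sheet, 190 (x) x 280 (y) mm, 3 mm thick, on which the candles stand about 95 mm apart, in 3 rows of 2. Origin at the centre of its underside.
- tape: Bystander: roll of brown tape lying flat, 64 mm across, 25 mm high. Origin at the centre of its underside. Leave alone.
- jar: Bystander: glass jar, 60 mm across, 90 mm high. Origin at the centre of its underside. Leave alone.
Things that resemble listed ones, but are neither listed nor needed, are in the scene too. Leave any black or blue look-alike of the part that bears candleb_c alone.

How it is judged:
By the outcome, as a careful person would: the job done as asked, in the order asked, and still so for the second after the job is handed in, with the robot touching nothing.
Of candlea, candleb, candlec, candled only 2 to 4 are there at a start; the rules pass over those that are not, and their reading is None.
Of candlee, candlef only 1 to 2 are there at a start; the rules pass over those that are not, and their reading is None.
At some moment in a run one of candlea, candleb, candlec, candled, candlee, candlef may be knocked a few centimetres aside while the robot is not near it.
Once in a run the grip may slacken for a moment while it holds something.
It also fails if it takes over 210 s, if anything falls off the work surface, if the arm or the gripper's body presses on something with over 40 N, if the wrist force passes 120 N, or if a joint passes its speed limit or range.

## Working session

There is one attempt and no reset: what is moved stays moved. The work goes in short steps, Python scripts to look and compute and a shell command to move; the robot and the scene stay as the last step left them, time stands still between calls to the robot, and variables do not carry over. Pictures are saved under pics/ and viewed, at most 17 in all, crops included, and the job is handed in when it is done.

```bash
ls; mkdir -p pics
cat > h.py <<'E'
import numpy as np, cv2
from rig import env
def cal(n):
    c=env.calibration(n); K=np.array(c["camera_matrix"],float); R=cv2.Rodrigues(np.array(c["rvec"],float))[0]; t=np.array(c["tvec"],float).ravel()
    return K,c["k1"],R,t
def ray(n,uv,c=None):
    K,k,R,t=c or cal(n)
    d=np.array([k,0,0,0,0.])
    p=cv2.undistortPoints(np.array(uv,float).reshape(-1,1,2),K,d).reshape(-1,2)
    D=np.c_[p,np.ones(len(p))]@R
    return -R.T@t, D
def onz(n,uv,z,c=None):
    o,D=ray(n,uv,c); s=(z-o[2])/D[:,2]; return o+D*s[:,None]
def proj(n,P,c=None):
    K,k,R,t=c or cal(n)
    return cv2.projectPoints(np.array(P,float).reshape(-1,1,3),cv2.Rodrigues(R)[0],t,K,np.array([k,0,0,0,0.]))[0].reshape(-1,2)
def snap(n,f):
    im=env.read_camera(n); cv2.imwrite("pics/"+f,im); return im
E
python3 - <<'E'
from h import *
a=snap("top","top0.png"); b=snap("side","side0.png")
for n in("top","side"):
    K,k,R,t=cal(n); print(n,-R.T@t,K[0,0],k)
s=env.get_state(); print(s["clock"],s["tool_pos"],s["ee_rot"],s["wrist_force"])
E
```

```text
pics
top [0.47403983 0.03344459 1.22498942] 391.29048760020936 -0.08079825068370627
side [ 0.46042333 -0.77812175  0.72713321] 446.55095407371783 -0.12836395536543302
0.1 [ 0.24138538 -0.6029001   0.21351988] [-3.08301771e+00 -5.94221438e-01  3.53154490e-04] [-0.35476311 -0.61366496  0.07667959]
```

View pics/top0.png

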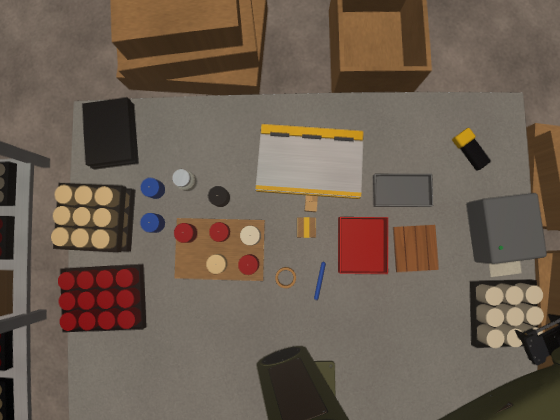

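View pics/side0.png

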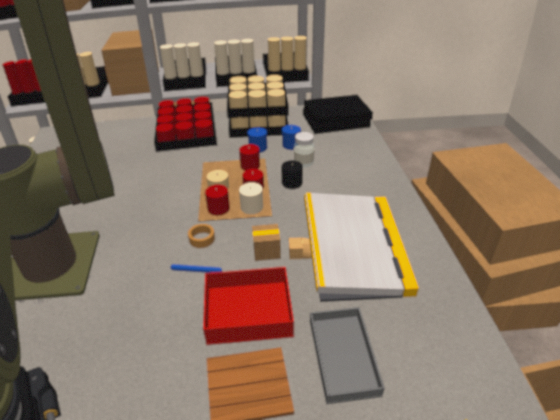

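Run:
```python
from h import *
for q in["carton_c","wedge_tail","flap_top","pad_top","tray","bin","candlea_c","sheet","tape","jar"]:
  for n in("top","side"):
    if n=="side" and q!="candlea_c": continue
    for d in env.silhouettes(q,n)[:9]:
        if d["score"]<.2: continue
        c,(w,h),a=cv2.minAreaRect(np.argwhere(d["mask"])[:,::-1].astype(np.float32))
        print(q,n,round(d["score"],2),np.round(d["extent"],0),np.round(onz(n,[c],0.03)[0][:2],3),"rect",np.round([*c,w,h,a],0), d["mask"].sum())
```

```text
carton_c top 0.82 [308. 229.  22.  24.] [ 0.512 -0.021] rect [306. 228.  21.  18.  90.] 400
wedge_tail top 0.64 [310. 204.  14.  15.] [ 0.586 -0.034] rect [310. 204.  15.  12.  90.] 189
wedge_tail top 0.63 [186. 234.  23.  16.] [0.502 0.352] rect [185. 232.  19.  22.  90.] 377
wedge_tail top 0.27 [308. 165. 109.  67.] [ 0.706 -0.036] rect [310. 165. 106.  61.   4.] 6127
wedge_tail top 0.25 [251. 235.  20.  26.] [0.492 0.151] rect [250. 235.  18.  20.  90.] 333
flap_top top 0.8 [308. 165. 108.  67.] [ 0.707 -0.036] rect [310. 164. 106.  61.   4.] 6240
pad_top top 0.88 [413. 249.  50.  49.] [ 0.444 -0.352] rect [415. 248.  46.  44.  86.] 1971
tray top 0.7 [404. 190.  60.  33.] [ 0.625 -0.321] rect [403. 190.  35.  60.  90.] 2060
tray top 0.51 [249. 266.  22.  21.] [0.403 0.157] rect [248. 264.  19.  21.  63.] 342
tray top 0.34 [187. 233.  17.  13.] [0.502 0.352] rect [185. 232.  19.  22.  90.] 369
bin top 0.69 [361. 246.  50.  52.] [ 0.455 -0.191] rect [362. 246.  57.  49.  90.] 2848
sheet top 0.96 [219. 248.  86.  64.] [0.45  0.245] rect [219. 249.  88.  61.   1.] 3539
tape top 0.74 [287. 278.  25.  18.] [0.362 0.044] rect [286. 278.  20.  21.  45.] 182
jar top 0.7 [186. 180.  22.  23.] [0.667 0.354] rect [185. 179.  25.  20.  27.] 424
```

The top picture shows these things:
- **Carton:** (306,228).
- **Wedge tail:** (310,204), under the flap at (310,165).
- **Tray:** (403,190).
- **Bin:** (362,246).
- **Pad:** (415,248).
- **Candles on the sheet:** five, at (185,232), (219,231), (250,235), (216,264) and (248,264).

These could be mistaken for something I want:
- **Candle look-alikes:** blue at (151,188) and (151,222), black at (219,196), the crated candles at the sides, and the jar at (182,179).
- **Carton:** the big brown boxes at the top, and the wedge tail.

I choose the yellow-taped carton at (306,228) and will check it in one crop.

Run:
```python
from h import *
t=cv2.imread("pics/top0.png"); s=cv2.imread("pics/side0.png")
a=cv2.resize(t[120:290,165:370],None,fx=3.8,fy=3.4,interpolation=cv2.INTER_CUBIC)[:, :780]
cv2.imwrite("pics/crop0.png",a)
b=cv2.resize(s[135:275,190:330],None,fx=4.2,fy=4.2,interpolation=cv2.INTER_CUBIC); cv2.imwrite("pics/crop1.png",b)
R=cv2.Rodrigues(np.array(env.get_state()["ee_rot"]))[0]; print(R.round(3))
K,k,Rw,tw=cal("wrist"); print("wrist cam",-Rw.T@tw,Rw[2],K[0,0])
```

```text
[[ 0.928  0.372  0.   ]
 [ 0.372 -0.928 -0.   ]
 [ 0.     0.    -1.   ]]
wrist cam [ 0.30954834 -0.57802808  0.38477706] [-0.24148412 -0.09745077 -0.96549923] 348.06791262608533
```

View pics/crop0.png

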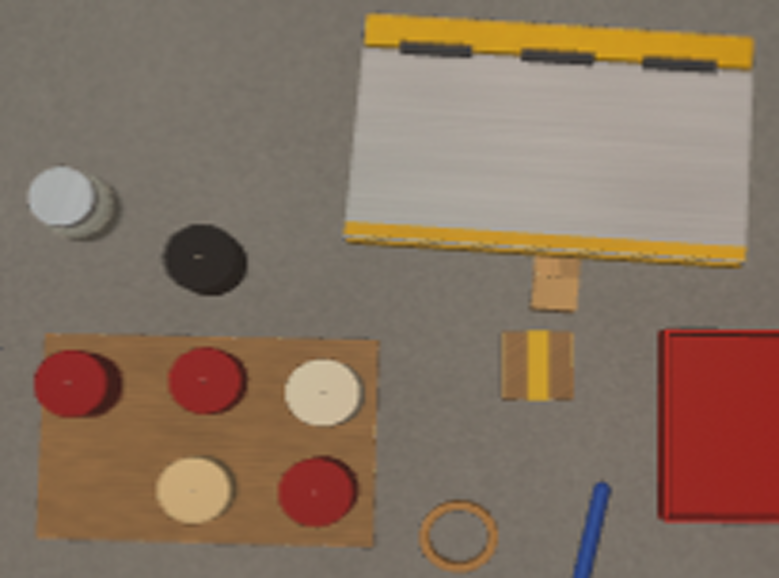

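View pics/crop1.png

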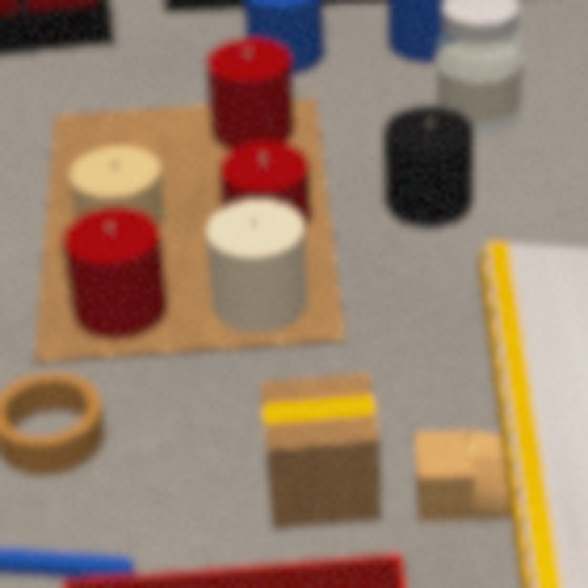

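The crops confirm the yellow-taped carton at top (306,228), standing just behind the wedge tail at (310,204). By eye the candles at side (250,157), (217,200) and (251,198) look full height, and those at (254,180) and (217,178) look short. I'll triangulate to check.

Run:
```python
from h import *
f0=lambda p:[165+(p[0]+.5)/3.8-.5,120+(p[1]+.5)/3.4-.5]
f1=lambda p:[190+(p[0]+.5)/4.2-.5,135+(p[1]+.5)/4.2-.5]
T=dict(A=(68,383),B=(203,380),C=(323,394),D=(194,491),E=(314,492)); S=dict(A=(250,60),B=(264,164),C=(254,228),D=(115,175),E=(112,236))
for k in T:
    o1,d1=ray("top",[f0(T[k])]); o2,d2=ray("side",[f1(S[k])]); d1=d1[0];d2=d2[0]
    x=np.linalg.lstsq(np.c_[d1,-d2],o2-o1,rcond=None)[0]; p=o1+x[0]*d1;q=o2+x[1]*d2
    print(k,((p+q)/2).round(4),np.linalg.norm(p-q).round(4))
P=lambda a,z:print(a,onz("top",[f0(a)],z)[0].round(4))
print("carton top");[P(a,.06) for a in[(501,331),(574,332),(501,399),(573,400),(537,365)]]
print("tail");[P(a,.034) for a in[(533,310),(578,311),(533,280),(579,280)]]
print("flap rear");[P(a,.028) for a in[(367,14),(753,39)]]
print("front top");[P(a,.05) for a in[(346,236),(743,261)]]
print("strip");[P(a,.045) for a in[(347,222),(746,247)]]
print("bin");[P(a,.05) for a in[(662,330),(662,520)]]
print("sheet");[P(a,.003) for a in[(44,333),(378,340),(374,547),(37,538)]]
q=lambda a,z:print(a,onz("top",[a],z)[0].round(4))
print("tray");[q(a,.03) for a in[(374,175),(431,175),(431,206),(374,206)]]
print("pad");[q(a,.012) for a in[(394,226),(435,225),(438,269),(396,271)]]
```

```text
A [0.5023 0.3508 0.0626] 0.0016
B [0.5036 0.2463 0.045 ] 0.0005
C [0.4903 0.1483 0.0645] 0.0017
D [0.4055 0.2546 0.0409] 0.0015
E [0.4047 0.1563 0.0621] 0.0008
carton top
(501, 331) [0.5429 0.0084 0.06  ]
(574, 332) [ 0.5412 -0.0487  0.06  ]
(501, 399) [0.4834 0.0094 0.06  ]
(573, 400) [ 0.4818 -0.0468  0.06  ]
(537, 365) [ 0.5127 -0.0192  0.06  ]
tail
(533, 310) [ 0.5629 -0.0181  0.034 ]
(578, 311) [ 0.5615 -0.0541  0.034 ]
(533, 280) [ 0.59   -0.0186  0.034 ]
(579, 280) [ 0.5894 -0.0555  0.034 ]
flap rear
(367, 14) [0.8394 0.1133 0.028 ]
(753, 39) [ 0.8102 -0.2038  0.028 ]
front top
(346, 236) [0.6301 0.1304 0.05  ]
(743, 261) [ 0.6029 -0.1848  0.05  ]
strip
(347, 222) [0.6434 0.1299 0.045 ]
(746, 247) [ 0.6159 -0.1885  0.045 ]
bin
(662, 330) [ 0.5425 -0.119   0.05  ]
(662, 520) [ 0.376  -0.1153  0.05  ]
sheet
(44, 333) [0.5497 0.3876 0.003 ]
(378, 340) [0.5394 0.1086 0.003 ]
(374, 547) [0.3503 0.1139 0.003 ]
(37, 538) [0.3601 0.3929 0.003 ]
tray
(374, 175) [ 0.6708 -0.2333  0.03  ]
(431, 175) [ 0.6686 -0.4108  0.03  ]
(431, 206) [ 0.5724 -0.4064  0.03  ]
(374, 206) [ 0.5749 -0.2301  0.03  ]
pad
(394, 226) [ 0.5134 -0.2944  0.012 ]
(435, 225) [ 0.5145 -0.4232  0.012 ]
(438, 269) [ 0.3783 -0.4276  0.012 ]
(396, 271) [ 0.3748 -0.2964  0.012 ]
```

Candles A, C and E are full height, and B and D are short. Next I move above the carton.

```bash
python3 -m crank '[{"x":0.16,"y":0.35,"rz":-0.037,"fingers":95},{"x":0.16,"y":0.35,"rz":-0.037},{"x":0.16,"y":0.35,"rz":-0.037},{"x":0.16,"y":0.35,"rz":-0.037},{"x":0.16,"y":0.35,"rz":-0.037},{"x":0.16,"y":0.35,"rz":-0.037},{"x":0.16,"y":0.35,"rz":-0.037},{"x":0.16,"y":0.35,"rz":-0.037},{"x":0.16,"y":0.35,"rz":-0.037},{"x":0.16,"y":0.35,"rz":-0.037}]'
python3 -m crank '[{"x":0.16,"y":0.35,"rz":-0.037},{"x":0.16,"y":0.35,"rz":-0.037},{"x":0.16,"y":0.35,"rz":-0.037},{"x":0.16,"y":0.32,"rz":-0.037},{},{}]'
python3 - <<'E'
from h import *
s=env.get_state(); R=cv2.Rodrigues(np.array(s["ee_rot"]))[0]; print(s["tool_pos"],R.round(3),s["joints"])
snap("wrist","w1.png"); c=cal("wrist")
print(-c[2].T@c[3])
E
```

```text
[ 0.24154428 -0.60344895  0.21468532] [[ 0.928  0.372  0.   ]
 [ 0.372 -0.928 -0.   ]
 [ 0.     0.    -1.   ]] [-1.27261194e+00  1.23776049e-01  1.65027703e+00  3.17951627e-06
  1.36751125e+00 -8.26094169e-02]
[ 0.30954844 -0.5780283   0.38478005]invalid input
invalid input
```

View pics/w1.png

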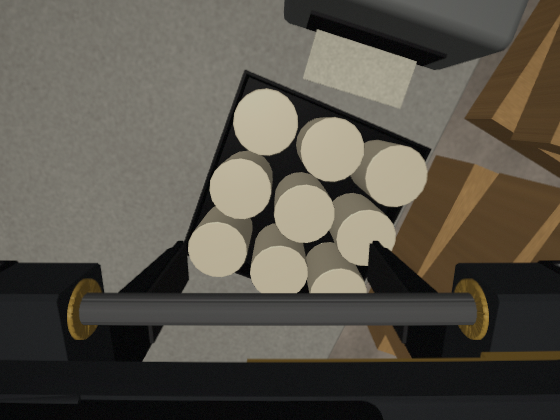

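The picture shows only the start spot, with crated ivory candles at about (300,200), because both calls were refused. Each row probably needs every key.

```bash
python3 -m crank '[{"x":0.16,"y":0.35,"z":0,"rx":0,"ry":0,"rz":-0.037,"fingers":95},{"x":0.16,"y":0.35,"z":0,"rx":0,"ry":0,"rz":-0.037,"fingers":95},{"x":0.16,"y":0.35,"z":0,"rx":0,"ry":0,"rz":-0.037,"fingers":95},{"x":0.16,"y":0.35,"z":0,"rx":0,"ry":0,"rz":-0.037,"fingers":95},{"x":0.16,"y":0.35,"z":0,"rx":0,"ry":0,"rz":-0.037,"fingers":95},{"x":0.16,"y":0.35,"z":0,"rx":0,"ry":0,"rz":-0.037,"fingers":95},{"x":0.16,"y":0.35,"z":0,"rx":0,"ry":0,"rz":-0.037,"fingers":95}]'
```

```text
clock: 1.58
tool_pos: [0.3764, -0.3081, 0.2149]
ee_rot: [3.129, 0.276, 0.001]
wrist_force: [0.8, -0.2, -0.6]
gripper_width: 0.0947
finger_force: 0.0
```

```bash
python3 -m crank '[{"x":0.16,"y":0.35,"z":0,"rx":0,"ry":0,"rz":-0.037,"fingers":95},{"x":0.16,"y":0.35,"z":0,"rx":0,"ry":0,"rz":-0.037,"fingers":95},{"x":0.16,"y":0.35,"z":0,"rx":0,"ry":0,"rz":-0.037,"fingers":95},{"x":0.16,"y":0.35,"z":0,"rx":0,"ry":0,"rz":-0.037,"fingers":95},{"x":0.16,"y":0.35,"z":0,"rx":0,"ry":0,"rz":-0.037,"fingers":95},{"x":0.16,"y":0.35,"z":0,"rx":0,"ry":0,"rz":-0.037,"fingers":95},{"x":0.16,"y":0.31,"z":0,"rx":0,"ry":0,"rz":-0.037,"fingers":95},{"x":0,"y":0,"z":0,"rx":0,"ry":0,"rz":0,"fingers":95},{"x":0,"y":0,"z":0,"rx":0,"ry":0,"rz":0,"fingers":95}]'
cat >> h.py <<'E'
def st():
    s=env.get_state(); R=cv2.Rodrigues(np.array(s["ee_rot"]))[0]
    print("t",round(s["clock"],2),"tcp",np.round(s["tool_pos"],4),"yawx",np.degrees(np.arctan2(R[1,0],R[0,0])).round(2),"F",np.round(s["wrist_force"],1),"w",round(s["gripper_width"],4),"ff",round(s["finger_force"],1))
    return np.array(s["tool_pos"]),R
E
python3 - <<'E'
from h import *
st(); c=cal("wrist"); snap("wrist","w2.png")
for q in("carton_c","wedge_tail"):
    for d in env.silhouettes(q,"wrist")[:2]:
        r=cv2.minAreaRect(np.argwhere(d["mask"])[:,::-1].astype(np.float32)); print(q,d["score"],d["extent"],r,onz("wrist",[r[0]],.06,c),onz("wrist",[r[0]],.034,c))
E
```

```text
clock: 2.7
tool_pos: [0.5101, -0.0205, 0.2146]
ee_rot: [3.141, -0.04, -0.001]
wrist_force: [-0.5, -0.8, -0.5]
gripper_width: 0.0954
finger_force: 0.0
t 2.7 tcp [ 0.5101 -0.0205  0.2146] yawx -1.46 F [-0.5 -0.8 -0.5] w 0.0954 ff 0.0
carton_c 0.7 [277.6, 191.2, 60.7, 66.6] ((276.5, 190.0), (68.0, 59.0), 90.0) [[ 0.5170125  -0.02174664  0.06      ]] [[ 0.51169804 -0.02157191  0.034     ]]
wedge_tail 0.59 [294.5, 112.8, 42.3, 52.5] ((293.30328369140625, 112.6639404296875), (39.292510986328125, 51.42430114746094), 5.19442892074585) [[ 0.58747672 -0.03863693  0.06      ]] [[ 0.58780518 -0.0398148   0.034     ]]
```

View pics/w2.png

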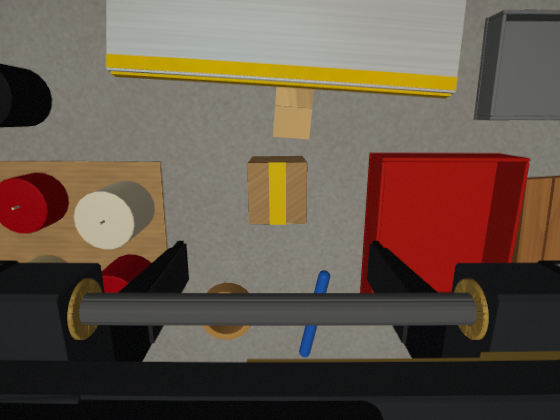

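The wrist view confirms it: the taped carton at (277,190), the wedge tail at (293,122), the flap's front edge running from (107,72) to (455,93), and the bin at right. I descend on the carton and grip it.

```bash
python3 -m crank '[{"x":0.02,"y":0,"z":-0.3,"rx":0,"ry":0,"rz":0,"fingers":95},{"x":0,"y":0,"z":-0.3,"rx":0,"ry":0,"rz":0,"fingers":95},{"x":0,"y":0,"z":-0.3,"rx":0,"ry":0,"rz":0,"fingers":95},{"x":0,"y":0,"z":-0.3,"rx":0,"ry":0,"rz":0,"fingers":95},{"x":0,"y":0,"z":-0.25,"rx":0,"ry":0,"rz":0,"fingers":95},{"x":0,"y":0,"z":-0.18,"rx":0,"ry":0,"rz":0,"fingers":95},{"x":0,"y":0,"z":0,"rx":0,"ry":0,"rz":0,"fingers":95}]'
python3 -m crank '[{"x":0,"y":0,"z":0,"rx":0,"ry":0,"rz":0,"fingers":30},{"x":0,"y":0,"z":0,"rx":0,"ry":0,"rz":0,"fingers":30},{"x":0,"y":0,"z":0,"rx":0,"ry":0,"rz":0,"fingers":30},{"x":0,"y":0,"z":0,"rx":0,"ry":0,"rz":0,"fingers":30},{"x":0,"y":0,"z":0,"rx":0,"ry":0,"rz":0,"fingers":30},{"x":0,"y":0,"z":0,"rx":0,"ry":0,"rz":0,"fingers":30}]'
python3 - <<'E'
from h import *
st()
E
```

```text
clock: 3.72
tool_pos: [0.5108, -0.0209, 0.0172]
ee_rot: [-3.141, 0.043, 0.007]
wrist_force: [-0.1, -0.6, 0.3]
gripper_width: 0.0951
finger_force: 0.0
clock: 4.47
tool_pos: [0.513, -0.0202, 0.0194]
ee_rot: [3.141, -0.041, 0.001]
wrist_force: [-0.6, -0.3, 2.1]
gripper_width: 0.0558
finger_force: 29.9
t 4.47 tcp [ 0.513  -0.0202  0.0194] yawx -1.48 F [-0.6 -0.3  2.1] w 0.0558 ff 29.9
```

```bash
python3 -m crank '[{"x":0,"y":0,"z":0.15,"rx":0,"ry":0,"rz":0,"fingers":30},{"x":0,"y":0,"z":0.3,"rx":0,"ry":0,"rz":0,"fingers":30},{"x":0,"y":0,"z":0.33,"rx":0,"ry":0,"rz":0,"fingers":30},{"x":0,"y":-0.1,"z":0.3,"rx":0,"ry":0,"rz":0,"fingers":30},{"x":-0.05,"y":-0.3,"z":0,"rx":0,"ry":0,"rz":0,"fingers":30},{"x":-0.06,"y":-0.35,"z":0,"rx":0,"ry":0,"rz":0,"fingers":30},{"x":-0.06,"y":-0.35,"z":0,"rx":0,"ry":0,"rz":0,"fingers":30},{"x":-0.06,"y":-0.35,"z":0,"rx":0,"ry":0,"rz":0,"fingers":30},{"x":-0.06,"y":-0.35,"z":0,"rx":0,"ry":0,"rz":0,"fingers":30}]'
python3 -m crank '[{"x":-0.07,"y":-0.35,"z":0,"rx":0,"ry":0,"rz":0,"fingers":30},{"x":-0.07,"y":-0.35,"z":0,"rx":0,"ry":0,"rz":0,"fingers":30},{"x":-0.07,"y":-0.25,"z":0,"rx":0,"ry":0,"rz":0,"fingers":30},{"x":-0.07,"y":-0.08,"z":0,"rx":0,"ry":0,"rz":0,"fingers":30},{"x":0,"y":0,"z":0,"rx":0,"ry":0,"rz":0,"fingers":30},{"x":0,"y":0,"z":0,"rx":0,"ry":0,"rz":0,"fingers":30}]'
```

```text
clock: 5.6
tool_pos: [0.4774, -0.2374, 0.1494]
ee_rot: [3.141, -0.041, 0.001]
wrist_force: [0.1, -0.2, -1.1]
gripper_width: 0.0556
finger_force: 29.9
clock: 6.35
tool_pos: [0.4445, -0.3588, 0.1487]
ee_rot: [-3.141, 0.04, -0.0]
wrist_force: [0.7, 0.2, -2.2]
gripper_width: 0.0559
finger_force: 29.9
```

```bash
python3 -m crank '[{"x":0,"y":0,"z":-0.25,"rx":0,"ry":0,"rz":0,"fingers":30},{"x":0,"y":0,"z":-0.25,"rx":0,"ry":0,"rz":0,"fingers":30},{"x":0,"y":0,"z":-0.25,"rx":0,"ry":0,"rz":0,"fingers":30},{"x":0,"y":0,"z":-0.12,"rx":0,"ry":0,"rz":0,"fingers":30},{"x":0,"y":0,"z":-0.07,"rx":0,"ry":0,"rz":0,"fingers":30},{"x":0,"y":0,"z":-0.03,"rx":0,"ry":0,"rz":0,"fingers":30},{"x":0,"y":0,"z":0,"rx":0,"ry":0,"rz":0,"fingers":30},{"x":0,"y":0,"z":0,"rx":0,"ry":0,"rz":0,"fingers":30}]'
```

```text
clock: 7.35
tool_pos: [0.4449, -0.3604, 0.0332]
ee_rot: [3.14, -0.041, 0.002]
wrist_force: [-0.8, -0.9, -1.0]
gripper_width: 0.0566
finger_force: 29.9
```

```bash
python3 -m crank '[{"x":0,"y":0,"z":-0.005,"rx":0,"ry":0,"rz":0,"fingers":58},{"x":0,"y":0,"z":0,"rx":0,"ry":0,"rz":0,"fingers":65},{"x":0,"y":0,"z":0,"rx":0,"ry":0,"rz":0,"fingers":90},{"x":0,"y":0,"z":0,"rx":0,"ry":0,"rz":0,"fingers":90},{"x":0,"y":0,"z":0.2,"rx":0,"ry":0,"rz":0,"fingers":90},{"x":0,"y":0,"z":0.35,"rx":0,"ry":0,"rz":0,"fingers":90},{"x":0,"y":0,"z":0.35,"rx":0,"ry":0,"rz":0,"fingers":90},{"x":0,"y":0,"z":0.35,"rx":0,"ry":0,"rz":0,"fingers":90},{"x":0,"y":0.1,"z":0.2,"rx":0,"ry":0,"rz":0,"fingers":90}]'
python3 -m crank '[{"x":0.09,"y":0.3,"z":0,"rx":0,"ry":0,"rz":-0.01,"fingers":90},{"x":0.09,"y":0.35,"z":0,"rx":0,"ry":0,"rz":-0.01,"fingers":90},{"x":0.09,"y":0.35,"z":0,"rx":0,"ry":0,"rz":-0.01,"fingers":90},{"x":0.09,"y":0.35,"z":0,"rx":0,"ry":0,"rz":-0.01,"fingers":90},{"x":0.09,"y":0.35,"z":0,"rx":0,"ry":0,"rz":-0.01,"fingers":90},{"x":0.09,"y":0.35,"z":0,"rx":0,"ry":0,"rz":-0.01,"fingers":75},{"x":0.09,"y":0.33,"z":0,"rx":0,"ry":0,"rz":-0.01,"fingers":75},{"x":0.07,"y":0.2,"z":0,"rx":0,"ry":0,"rz":-0.01,"fingers":75},{"x":0,"y":0,"z":0,"rx":0,"ry":0,"rz":0,"fingers":75},{"x":0,"y":0,"z":0,"rx":0,"ry":0,"rz":0,"fingers":75}]'
python3 - <<'E'
from h import *
st(); c=cal("wrist"); im=snap("wrist","w3.png")
for d in env.silhouettes("wedge_tail","wrist")[:2]:
    print(d["score"],d["extent"])
t=snap("top","top1.png"); a=cv2.resize(im[0:220,150:430],(700,550),interpolation=cv2.INTER_CUBIC); cv2.imwrite("pics/w3c.png",a)
for d in env.silhouettes("carton_c","top")[:2]:print(d["score"],d["extent"],onz("top",[d["extent"][:2]],.06))
import os;print(np.degrees(0))
E
```

```text
clock: 8.48
tool_pos: [0.445, -0.3488, 0.2088]
ee_rot: [3.139, -0.042, 0.005]
wrist_force: [-0.1, 1.0, 1.0]
gripper_width: 0.0898
finger_force: 0.0
clock: 9.72
tool_pos: [0.5281, -0.0387, 0.2056]
ee_rot: [3.138, -0.14, -0.0]
wrist_force: [0.5, -0.1, 0.1]
gripper_width: 0.0751
finger_force: 0.0
t 9.72 tcp [ 0.5281 -0.0387  0.2056] yawx -5.09 F [ 0.5 -0.1  0.1] w 0.0751 ff 0.0
0.95 [271.9, 132.6, 39.5, 48.9]
0.18 [255.4, 54.4, 364.5, 106.6]
0.71 [421.1, 250.8, 25.5, 24.9] [[ 0.43690777 -0.36027524  0.06      ]]
0.63 [280.9, 278.2, 11.9, 18.5] [[0.36242432 0.0572214  0.06      ]]
0.0
```

View pics/w3c.png

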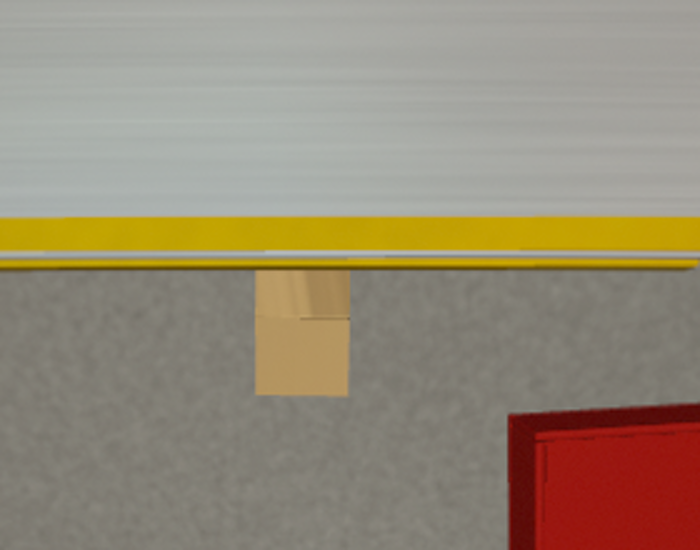

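The crop shows the wedge tail block from (256,317) to (348,397). It is aligned with the tool, and the flap's front edge runs straight along row 268.

Run:
```python
from h import *
p,R=st(); c=cal("wrist")
uv=[[150+x*.4,y*.4] for x,y in[(256,317),(350,318),(348,397),(256,396)]]
P=onz("wrist",uv,.034,c); m=P.mean(0); print(P.round(4),m.round(4))
d=P[0]+P[1]-P[2]-P[3]; print("axis yaw",np.degrees(np.arctan2(d[1],d[0])), "front/back edge yaw",[np.degrees(np.arctan2(-(a-b)[0],(a-b)[1])) for a,b in((P[0],P[1]),(P[3],P[2]))])
print("shift shares",(m-p)[:2]/.12)
e=onz("wrist",[[150,267*.4],[430,268*.4]],.045,c); g=e[0]-e[1]; print("flap edge yaw",np.degrees(np.arctan2(-g[0],g[1])),e)
```

```text
t 9.93 tcp [ 0.5282 -0.0391  0.2057] yawx -5.17 F [-0.3 -0.5 -0.4] w 0.0751 ff 0.0
[[ 0.595  -0.023   0.034 ]
 [ 0.5914 -0.0588  0.034 ]
 [ 0.5615 -0.0556  0.034 ]
 [ 0.5651 -0.0198  0.034 ]] [ 0.5783 -0.0393  0.034 ]
axis yaw -6.115888242067474 front/back edge yaw [np.float64(-5.716325641368065), np.float64(-5.7444687810258905)]
shift shares [ 0.41738015 -0.00134276]
flap edge yaw -5.159315865500509 [[ 0.62149428  0.06759605  0.045     ]
 [ 0.59844518 -0.18767907  0.045     ]]
```

```bash
python3 -m crank '[{"x":0.2,"y":0,"z":0,"rx":0,"ry":0,"rz":-0.006,"fingers":75},{"x":0.21,"y":0,"z":-0.2,"rx":0,"ry":0,"rz":0,"fingers":75},{"x":0,"y":0,"z":-0.35,"rx":0,"ry":0,"rz":0,"fingers":75},{"x":0,"y":0,"z":-0.35,"rx":0,"ry":0,"rz":0,"fingers":70},{"x":0,"y":0,"z":-0.35,"rx":0,"ry":0,"rz":0,"fingers":70},{"x":0,"y":0,"z":-0.25,"rx":0,"ry":0,"rz":0,"fingers":70},{"x":0,"y":0,"z":-0.1,"rx":0,"ry":0,"rz":0,"fingers":70},{"x":0,"y":0,"z":-0.05,"rx":0,"ry":0,"rz":0,"fingers":70},{"x":0,"y":0,"z":0,"rx":0,"ry":0,"rz":0,"fingers":70}]'
python3 -m crank '[{"x":0,"y":0,"z":0,"rx":0,"ry":0,"rz":0,"fingers":15},{"x":0,"y":0,"z":0,"rx":0,"ry":0,"rz":0,"fingers":15},{"x":0,"y":0,"z":0,"rx":0,"ry":0,"rz":0,"fingers":15},{"x":0,"y":0,"z":0,"rx":0,"ry":0,"rz":0,"fingers":15},{"x":0,"y":0,"z":0,"rx":0,"ry":0,"rz":0,"fingers":15},{"x":0,"y":0,"z":0,"rx":0,"ry":0,"rz":0,"fingers":15}]'
python3 - <<'E'
from h import *
st()
E
```

```text
clock: 11.05
tool_pos: [0.5783, -0.0385, 0.0085]
ee_rot: [3.138, -0.147, 0.002]
wrist_force: [-0.6, 0.1, 0.5]
gripper_width: 0.07
finger_force: 0.0
clock: 11.8
tool_pos: [0.5776, -0.037, 0.008]
ee_rot: [-3.136, 0.147, 0.0]
wrist_force: [-1.0, 5.6, 2.0]
gripper_width: 0.0357
finger_force: 30.0
t 11.8 tcp [ 0.5776 -0.037   0.008 ] yawx -5.37 F [-1.   5.6  2. ] w 0.0357 ff 30.0
```

```bash
python3 -m crank '[{"x":-0.042,"y":0.014,"z":0,"rx":0,"ry":0,"rz":0,"fingers":15},{"x":-0.042,"y":0.008,"z":0,"rx":0,"ry":0,"rz":0,"fingers":15},{"x":-0.042,"y":0.004,"z":0,"rx":0,"ry":0,"rz":0,"fingers":15},{"x":-0.04,"y":0.004,"z":0,"rx":0,"ry":0,"rz":0,"fingers":15},{"x":0,"y":0,"z":0,"rx":0,"ry":0,"rz":0,"fingers":15},{"x":0,"y":0,"z":0,"rx":0,"ry":0,"rz":0,"fingers":15},{"x":0,"y":0,"z":0,"rx":0,"ry":0,"rz":0,"fingers":15},{"x":0,"y":0,"z":0,"rx":0,"ry":0,"rz":0,"fingers":15},{"x":0,"y":0,"z":0,"rx":0,"ry":0,"rz":0,"fingers":15}]'
python3 - <<'E'
from h import *
st(); im=snap("wrist","w4.png")
for d in env.silhouettes("wedge_tail","wrist")[:1]: print(d["score"],d["extent"])
E
```

```text
clock: 12.92
tool_pos: [0.5591, -0.0351, 0.008]
ee_rot: [3.137, -0.147, 0.006]
wrist_force: [4.6, -0.7, -2.9]
gripper_width: 0.0357
finger_force: 30.0
t 12.93 tcp [ 0.5591 -0.0351  0.008 ] yawx -5.38 F [ 4.6 -0.7 -2.9] w 0.0357 ff 30.0
0.75 [281.1, 231.2, 83.3, 121.4]
```

```bash
python3 -m crank '[{"x":-0.042,"y":0.004,"z":0,"rx":0,"ry":0,"rz":0,"fingers":15},{"x":-0.042,"y":0.004,"z":0,"rx":0,"ry":0,"rz":0,"fingers":15},{"x":-0.042,"y":0.004,"z":0,"rx":0,"ry":0,"rz":0,"fingers":15},{"x":-0.04,"y":0.004,"z":0,"rx":0,"ry":0,"rz":0,"fingers":15},{"x":0,"y":0,"z":0,"rx":0,"ry":0,"rz":0,"fingers":15},{"x":0,"y":0,"z":0,"rx":0,"ry":0,"rz":0,"fingers":15},{"x":0,"y":0,"z":0,"rx":0,"ry":0,"rz":0,"fingers":15},{"x":0,"y":0,"z":0,"rx":0,"ry":0,"rz":0,"fingers":15},{"x":0,"y":0,"z":0,"rx":0,"ry":0,"rz":0,"fingers":15}]'
python3 - <<'E'
from h import *
st(); im=snap("wrist","w5.png"); im2=snap("side","side5.png")
cv2.imwrite("pics/s5.png",np.hstack([im[20:320,150:430],cv2.resize(im2[180:300,230:350],(300,300),interpolation=cv2.INTER_CUBIC)]))
E
```

```text
clock: 14.15
tool_pos: [0.5391, -0.0331, 0.008]
ee_rot: [3.138, -0.147, 0.006]
wrist_force: [4.8, -1.0, -2.7]
gripper_width: 0.0359
finger_force: 30.0
t 14.15 tcp [ 0.5391 -0.0331  0.008 ] yawx -5.38 F [ 4.8 -1.  -2.7] w 0.0359 ff 30.0
```

View pics/s5.png

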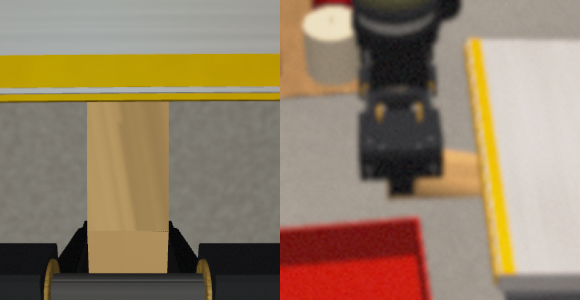

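The wedge follows the gripper straight. In the crop its slope spans rows 100–232, still square to the flap edge at row 100. I go on with three more tugs, each with its own settling pause.

```bash
python3 -m crank '[{"x":-0.042,"y":0.004,"z":0,"rx":0,"ry":0,"rz":0,"fingers":15},{"x":-0.042,"y":0.004,"z":0,"rx":0,"ry":0,"rz":0,"fingers":15},{"x":-0.042,"y":0.004,"z":0,"rx":0,"ry":0,"rz":0,"fingers":15},{"x":-0.04,"y":0.004,"z":0,"rx":0,"ry":0,"rz":0,"fingers":15},{"x":0,"y":0,"z":0,"rx":0,"ry":0,"rz":0,"fingers":15},{"x":0,"y":0,"z":0,"rx":0,"ry":0,"rz":0,"fingers":15},{"x":0,"y":0,"z":0,"rx":0,"ry":0,"rz":0,"fingers":15},{"x":0,"y":0,"z":0,"rx":0,"ry":0,"rz":0,"fingers":15},{"x":0,"y":0,"z":0,"rx":0,"ry":0,"rz":0,"fingers":15}]'
python3 - <<'E'
from h import *
st()
E
```

```text
clock: 15.38
tool_pos: [0.519, -0.0312, 0.008]
ee_rot: [3.138, -0.147, 0.005]
wrist_force: [4.3, -1.0, -3.3]
gripper_width: 0.0359
finger_force: 30.0
t 15.38 tcp [ 0.519  -0.0312  0.008 ] yawx -5.38 F [ 4.3 -1.  -3.3] w 0.0359 ff 30.0
```

```bash
python3 -m crank '[{"x":-0.042,"y":0.004,"z":0,"rx":0,"ry":0,"rz":0,"fingers":15},{"x":-0.042,"y":0.004,"z":0,"rx":0,"ry":0,"rz":0,"fingers":15},{"x":-0.042,"y":0.004,"z":0,"rx":0,"ry":0,"rz":0,"fingers":15},{"x":-0.04,"y":0.004,"z":0,"rx":0,"ry":0,"rz":0,"fingers":15},{"x":0,"y":0,"z":0,"rx":0,"ry":0,"rz":0,"fingers":15},{"x":0,"y":0,"z":0,"rx":0,"ry":0,"rz":0,"fingers":15},{"x":0,"y":0,"z":0,"rx":0,"ry":0,"rz":0,"fingers":15},{"x":0,"y":0,"z":0,"rx":0,"ry":0,"rz":0,"fingers":15},{"x":0,"y":0,"z":0,"rx":0,"ry":0,"rz":0,"fingers":15}]'
python3 - <<'E'
from h import *
st(); im=snap("wrist","w7.png")
cv2.imwrite("pics/w7c.png",im[20:320,150:430])
E
```

```text
clock: 16.5
tool_pos: [0.4989, -0.0292, 0.008]
ee_rot: [3.138, -0.147, 0.004]
wrist_force: [4.0, -0.9, -2.4]
gripper_width: 0.0357
finger_force: 30.0
t 16.5 tcp [ 0.4989 -0.0292  0.008 ] yawx -5.37 F [ 4.  -0.9 -2.4] w 0.0357 ff 30.0
```

View pics/w7c.png

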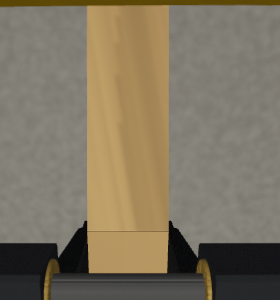

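The wedge stays in the grip and most of it is out. Two more tugs will clear the toe.

```bash
python3 -m crank '[{"x":-0.042,"y":0.004,"z":0,"rx":0,"ry":0,"rz":0,"fingers":15},{"x":-0.042,"y":0.004,"z":0,"rx":0,"ry":0,"rz":0,"fingers":15},{"x":-0.042,"y":0.004,"z":0,"rx":0,"ry":0,"rz":0,"fingers":15},{"x":-0.04,"y":0.004,"z":0,"rx":0,"ry":0,"rz":0,"fingers":15},{"x":0,"y":0,"z":0,"rx":0,"ry":0,"rz":0,"fingers":15},{"x":0,"y":0,"z":0,"rx":0,"ry":0,"rz":0,"fingers":15},{"x":0,"y":0,"z":0,"rx":0,"ry":0,"rz":0,"fingers":15},{"x":0,"y":0,"z":0,"rx":0,"ry":0,"rz":0,"fingers":15},{"x":0,"y":0,"z":0,"rx":0,"ry":0,"rz":0,"fingers":15}]'
```

```text
clock: 17.68
tool_pos: [0.4774, -0.0269, 0.0079]
ee_rot: [3.138, -0.147, -0.003]
wrist_force: [-3.8, 0.3, 5.3]
gripper_width: 0.0356
finger_force: 30.0
```

```bash
python3 -m crank '[{"x":-0.042,"y":0.004,"z":0,"rx":0,"ry":0,"rz":0,"fingers":15},{"x":-0.042,"y":0.004,"z":0,"rx":0,"ry":0,"rz":0,"fingers":15},{"x":-0.042,"y":0.004,"z":0,"rx":0,"ry":0,"rz":0,"fingers":15},{"x":-0.04,"y":0.004,"z":0,"rx":0,"ry":0,"rz":0,"fingers":15},{"x":0,"y":0,"z":0,"rx":0,"ry":0,"rz":0,"fingers":15},{"x":0,"y":0,"z":0,"rx":0,"ry":0,"rz":0,"fingers":15},{"x":0,"y":0,"z":0,"rx":0,"ry":0,"rz":0,"fingers":15},{"x":0,"y":0,"z":0,"rx":0,"ry":0,"rz":0,"fingers":15},{"x":0,"y":0,"z":0,"rx":0,"ry":0,"rz":0,"fingers":15}]'
python3 - <<'E'
from h import *
st(); im=snap("top","t8.png")
cv2.imwrite("pics/t8c.png",cv2.resize(im[110:300,160:445],None,fx=2.7,fy=2.7,interpolation=cv2.INTER_CUBIC))
E
```

```text
clock: 18.8
tool_pos: [0.4577, -0.025, 0.0079]
ee_rot: [3.138, -0.147, -0.002]
wrist_force: [-1.0, -0.9, 7.7]
gripper_width: 0.0362
finger_force: 30.0
t 18.8 tcp [ 0.4577 -0.025   0.0079] yawx -5.36 F [-1.  -0.9  7.7] w 0.0362 ff 30.0
```

View pics/t8c.png

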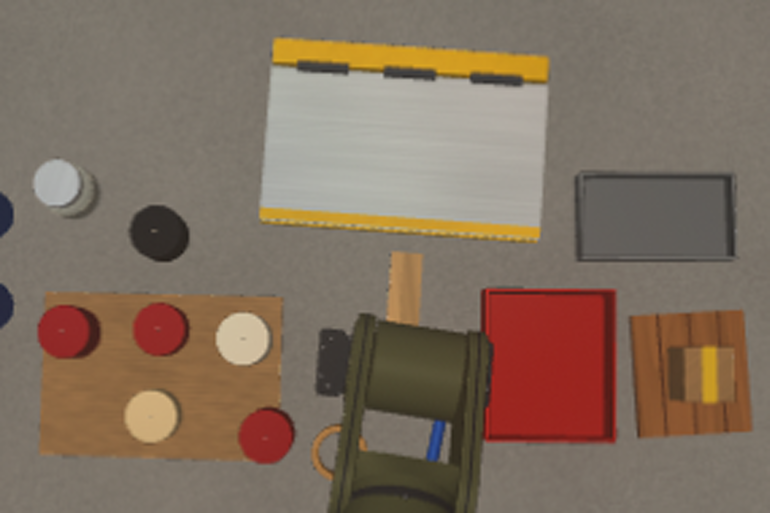

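The toe at (405,255) is clear of the flat flap. The carton stands on the pad. The red candle E has been knocked a little to (265,435) at the sheet's corner, so I'll measure it again later. Now I check the joint margin for the wedge turn.

```bash
python3 -m crank '[{"x":-0.06,"y":0.006,"z":0.06,"rx":0,"ry":0,"rz":0,"fingers":15},{"x":-0.06,"y":0,"z":0.2,"rx":0,"ry":0,"rz":0,"fingers":15},{"x":0,"y":0,"z":0.3,"rx":0,"ry":0,"rz":0,"fingers":15},{"x":0,"y":0,"z":0.3,"rx":0,"ry":0,"rz":0,"fingers":15},{"x":0,"y":0,"z":0.3,"rx":0,"ry":0,"rz":0,"fingers":15},{"x":0,"y":0,"z":0,"rx":0,"ry":0,"rz":0,"fingers":15},{"x":0,"y":0,"z":0,"rx":0,"ry":0,"rz":0,"fingers":15}]'
python3 - <<'E'
from h import *
p,R=st(); print(np.round(env.get_state()["joints"],3)); c=cal("wrist"); im=snap("wrist","w9.png")
for d in env.silhouettes("wedge_tail","wrist")[:1]: print(d["score"],d["extent"])
E
```

```text
clock: 19.73
tool_pos: [0.4418, -0.024, 0.1447]
ee_rot: [-3.138, 0.147, 0.006]
wrist_force: [-0.1, -0.2, -2.3]
gripper_width: 0.0358
finger_force: 30.0
t 19.73 tcp [ 0.4418 -0.024   0.1447] yawx -5.36 F [-0.1 -0.2 -2.3] w 0.0358 ff 30.0
[-0.176 -0.301  2.166 -0.     1.281  1.489]
0.59 [279.4, 146.2, 81.7, 290.7]
```

```bash
python3 -m crank '[{"x":0.149,"y":-0.295,"z":0,"rx":0,"ry":0,"rz":0.21,"fingers":15},{"x":0.149,"y":-0.295,"z":0,"rx":0,"ry":0,"rz":0.21,"fingers":15},{"x":0.149,"y":-0.295,"z":0,"rx":0,"ry":0,"rz":0.21,"fingers":15},{"x":0.149,"y":-0.295,"z":0,"rx":0,"ry":0,"rz":0.21,"fingers":15},{"x":0.149,"y":-0.295,"z":0,"rx":0,"ry":0,"rz":0.21,"fingers":15},{"x":0.149,"y":-0.295,"z":0,"rx":0,"ry":0,"rz":0.21,"fingers":15},{"x":0.149,"y":-0.295,"z":0,"rx":0,"ry":0,"rz":0.21,"fingers":15},{"x":0.149,"y":-0.295,"z":0,"rx":0,"ry":0,"rz":0.21,"fingers":15},{"x":0.149,"y":-0.295,"z":0,"rx":0,"ry":0,"rz":0.21,"fingers":15},{"x":0.149,"y":-0.295,"z":0,"rx":0,"ry":0,"rz":0.21,"fingers":15}]'
python3 -m crank '[{"x":0,"y":0,"z":0,"rx":0,"ry":0,"rz":0,"fingers":15},{"x":0,"y":0,"z":0,"rx":0,"ry":0,"rz":0,"fingers":15},{"x":0,"y":0,"z":0,"rx":0,"ry":0,"rz":0,"fingers":15}]'
python3 - <<'E'
from h import *
p,R=st(); im=snap("wrist","w10.png"); t=snap("top","t10.png")
cv2.imwrite("pics/w10c.png",np.hstack([cv2.resize(im,(480,360)),cv2.resize(t[150:270,350:450],(300,360),interpolation=cv2.INTER_CUBIC)]))
E
```

```text
clock: 21.08
tool_pos: [0.6219, -0.3788, 0.1438]
ee_rot: [-2.229, -2.208, 0.001]
wrist_force: [0.3, 0.8, -1.6]
gripper_width: 0.0358
finger_force: 30.0
clock: 21.45
tool_pos: [0.6218, -0.377, 0.146]
ee_rot: [-2.237, -2.204, 0.0]
wrist_force: [0.2, -0.9, -1.8]
gripper_width: 0.036
finger_force: 30.0
t 21.45 tcp [ 0.6218 -0.377   0.146 ] yawx 89.15 F [ 0.2 -0.9 -1.8] w 0.036 ff 30.0
```

View pics/w10c.png

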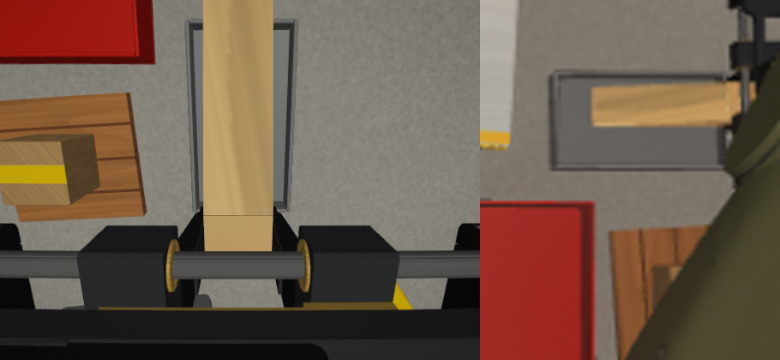

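The wedge is level and lined up over the tray; the tray's sides show at columns 190 and 295 with the wedge between them. I lower it.

```bash
python3 -m crank '[{"x":0,"y":0,"z":-0.25,"rx":0,"ry":0,"rz":0,"fingers":15},{"x":0,"y":0,"z":-0.25,"rx":0,"ry":0,"rz":0,"fingers":15},{"x":0,"y":0,"z":-0.25,"rx":0,"ry":0,"rz":0,"fingers":15},{"x":0,"y":0,"z":-0.17,"rx":0,"ry":0,"rz":0,"fingers":15},{"x":0,"y":0,"z":-0.1,"rx":0,"ry":0,"rz":0,"fingers":15},{"x":0,"y":0,"z":-0.06,"rx":0,"ry":0,"rz":0,"fingers":15},{"x":0,"y":0,"z":-0.02,"rx":0,"ry":0,"rz":0,"fingers":15},{"x":0,"y":0,"z":0,"rx":0,"ry":0,"rz":0,"fingers":15},{"x":0,"y":0,"z":0,"rx":0,"ry":0,"rz":0,"fingers":15}]'
```

```text
clock: 22.68
tool_pos: [0.6229, -0.3787, 0.0158]
ee_rot: [2.237, 2.204, 0.0]
wrist_force: [0.0, 0.5, -2.6]
gripper_width: 0.036
finger_force: 30.0
```

```bash
python3 -m crank '[{"x":0,"y":0,"z":-0.02,"rx":0,"ry":0,"rz":0,"fingers":15},{"x":0,"y":0,"z":-0.005,"rx":0,"ry":0,"rz":0,"fingers":15},{"x":0,"y":0,"z":0,"rx":0,"ry":0,"rz":0,"fingers":40},{"x":0,"y":0,"z":0,"rx":0,"ry":0,"rz":0,"fingers":56},{"x":0,"y":0,"z":0,"rx":0,"ry":0,"rz":0,"fingers":56},{"x":0,"y":0,"z":0.2,"rx":0,"ry":0,"rz":0,"fingers":56},{"x":0,"y":0,"z":0.35,"rx":0,"ry":0,"rz":0,"fingers":56},{"x":0,"y":0,"z":0.4,"rx":0,"ry":0,"rz":0,"fingers":56},{"x":0,"y":0,"z":0.4,"rx":0,"ry":0,"rz":0,"fingers":56},{"x":-0.1,"y":0.1,"z":0.3,"rx":0,"ry":0,"rz":0,"fingers":85}]'
python3 -m crank '[{"x":-0.14,"y":0.3,"z":0,"rx":0,"ry":0,"rz":-0.2,"fingers":85},{"x":-0.15,"y":0.4,"z":0,"rx":0,"ry":0,"rz":-0.2,"fingers":85},{"x":-0.15,"y":0.4,"z":0,"rx":0,"ry":0,"rz":-0.2,"fingers":85},{"x":-0.15,"y":0.4,"z":0,"rx":0,"ry":0,"rz":-0.2,"fingers":85},{"x":-0.15,"y":0.4,"z":0,"rx":0,"ry":0,"rz":-0.2,"fingers":85},{"x":-0.15,"y":0.4,"z":0,"rx":0,"ry":0,"rz":-0.2,"fingers":85},{"x":-0.15,"y":0.4,"z":0,"rx":0,"ry":0,"rz":-0.2,"fingers":85},{"x":-0.15,"y":0.4,"z":0,"rx":0,"ry":0,"rz":-0.2,"fingers":85},{"x":-0.15,"y":0.4,"z":0,"rx":0,"ry":0,"rz":-0.2,"fingers":85},{"x":-0.1,"y":0.4,"z":0,"rx":0,"ry":0,"rz":-0.2,"fingers":85}]'
python3 -m crank '[{"x":-0.1,"y":0.2,"z":0,"rx":0,"ry":0,"rz":0,"fingers":85},{"x":0,"y":0,"z":0,"rx":0,"ry":0,"rz":0,"fingers":85},{"x":0,"y":0,"z":0,"rx":0,"ry":0,"rz":0,"fingers":85}]'
python3 - <<'E'
from h import *
p,R=st(); im=snap("wrist","w11.png"); t=snap("top","t11.png")
cv2.imwrite("pics/w11c.png",np.hstack([cv2.resize(im,(480,360)),cv2.resize(t[150:270,350:450],(300,360),interpolation=cv2.INTER_CUBIC)]))
for d in env.silhouettes("candlea_c","wrist"): print(d["score"],d["extent"])
E
```

```text
clock: 23.92
tool_pos: [0.6114, -0.3672, 0.2153]
ee_rot: [2.234, 2.2, 0.002]
wrist_force: [0.8, 0.6, 0.6]
gripper_width: 0.0614
finger_force: 0.0
clock: 25.18
tool_pos: [0.4371, 0.1031, 0.2121]
ee_rot: [-3.141, 0.032, -0.006]
wrist_force: [0.8, -0.3, 0.1]
gripper_width: 0.0851
finger_force: 0.0
clock: 25.55
tool_pos: [0.4261, 0.1253, 0.211]
ee_rot: [3.141, -0.024, 0.003]
wrist_force: [-0.4, 0.9, -0.6]
gripper_width: 0.085
finger_force: 0.0
t 25.55 tcp [0.4261 0.1253 0.211 ] yawx -0.87 F [-0.4  0.9 -0.6] w 0.085 ff 0.0
```

View pics/w11c.png

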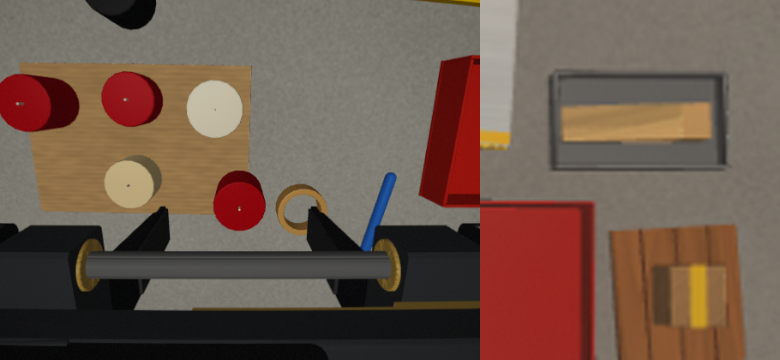

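The wedge lies flat in the tray and the carton stands on the pad. The candle tops are at A (22,103), B (127,99), C (215,109), D (129,184) and E (239,205), with E now near the tape at (302,210).

Run:
```python
from h import *
c=cal("wrist"); s=560/480
for k,(x,y),z in[("A",(24,103),.063),("B",(128,98),.043),("C",(215,109),.063),("D",(129,184),.043),("E",(239,201),.063),("tape",(302,206),.025)]:
    print(k,onz("wrist",[[x*s,y*s]],z,c)[0].round(4))
t=cv2.imread("pics/t11.png"); T=dict(E=(265,435),A=(67,331),B=(160,329),C=(243,338),D=(152,416))
for k in T:
    z=.043 if k in"BD" else .063
    print("top",k,onz("top",[[160+T[k][0]/2.7,110+T[k][1]/2.7]],z)[0].round(4))
```

```text
A [0.5018 0.3444 0.063 ]
B [0.5047 0.2418 0.043 ]
C [0.4917 0.1455 0.063 ]
D [0.4072 0.2513 0.043 ]
E [0.391  0.1221 0.063 ]
tape [0.3701 0.0427 0.025 ]
top E [0.3842 0.1241 0.063 ]
top A [0.5005 0.3437 0.063 ]
top B [0.502  0.2429 0.043 ]
top C [0.4905 0.1474 0.063 ]
top D [0.4048 0.2523 0.043 ]
```

I take the short ones first, gripping along y: D, then B, into the bin.

```bash
python3 -m crank '[{"x":-0.06,"y":0.3,"z":0,"rx":0,"ry":0,"rz":0,"fingers":80},{"x":-0.06,"y":0.4,"z":0,"rx":0,"ry":0,"rz":0,"fingers":80},{"x":-0.05,"y":0.35,"z":-0.1,"rx":0,"ry":0,"rz":0,"fingers":80},{"x":0,"y":0,"z":-0.35,"rx":0,"ry":0,"rz":0,"fingers":80},{"x":0,"y":0,"z":-0.35,"rx":0,"ry":0,"rz":0,"fingers":80},{"x":0,"y":0,"z":-0.35,"rx":0,"ry":0,"rz":0,"fingers":80},{"x":0,"y":0,"z":-0.3,"rx":0,"ry":0,"rz":0,"fingers":80},{"x":0,"y":0,"z":-0.15,"rx":0,"ry":0,"rz":0,"fingers":80},{"x":0,"y":0,"z":-0.07,"rx":0,"ry":0,"rz":0,"fingers":80},{"x":0,"y":0,"z":0,"rx":0,"ry":0,"rz":0,"fingers":80}]'
python3 -m crank '[{"x":0,"y":0,"z":0,"rx":0,"ry":0,"rz":0,"fingers":35},{"x":0,"y":0,"z":0,"rx":0,"ry":0,"rz":0,"fingers":35},{"x":0,"y":0,"z":0,"rx":0,"ry":0,"rz":0,"fingers":35},{"x":0,"y":0,"z":0,"rx":0,"ry":0,"rz":0,"fingers":35},{"x":0,"y":0,"z":0,"rx":0,"ry":0,"rz":0,"fingers":35},{"x":0,"y":0,"z":0.05,"rx":0,"ry":0,"rz":0,"fingers":35}]'
```

```text
clock: 26.95
tool_pos: [0.4055, 0.2513, 0.0093]
ee_rot: [3.141, -0.025, -0.001]
wrist_force: [-0.3, -0.5, 0.5]
gripper_width: 0.0803
finger_force: 0.0
clock: 27.7
tool_pos: [0.4045, 0.2512, 0.0149]
ee_rot: [3.14, -0.023, -0.003]
wrist_force: [-0.6, 0.1, -0.9]
gripper_width: 0.06
finger_force: 30.0
```

```bash
python3 -m crank '[{"x":0,"y":0,"z":0.3,"rx":0,"ry":0,"rz":0,"fingers":35},{"x":0,"y":0,"z":0.35,"rx":0,"ry":0,"rz":0,"fingers":35},{"x":0,"y":-0.08,"z":0.3,"rx":0,"ry":0,"rz":0,"fingers":35},{"x":0.01,"y":-0.3,"z":0.05,"rx":0,"ry":0,"rz":0,"fingers":35},{"x":0.02,"y":-0.4,"z":0,"rx":0,"ry":0,"rz":0,"fingers":35},{"x":0.02,"y":-0.4,"z":0,"rx":0,"ry":0,"rz":0,"fingers":35},{"x":0.02,"y":-0.4,"z":0,"rx":0,"ry":0,"rz":0,"fingers":35},{"x":0.02,"y":-0.4,"z":0,"rx":0,"ry":0,"rz":0,"fingers":35},{"x":0.02,"y":-0.4,"z":0,"rx":0,"ry":0,"rz":0,"fingers":35},{"x":0,"y":-0.4,"z":0,"rx":0,"ry":0,"rz":0,"fingers":35}]'
python3 -m crank '[{"x":0,"y":-0.4,"z":0,"rx":0,"ry":0,"rz":0,"fingers":35},{"x":0,"y":-0.35,"z":0,"rx":0,"ry":0,"rz":0,"fingers":35},{"x":0,"y":-0.15,"z":0,"rx":0,"ry":0,"rz":0,"fingers":35},{"x":0,"y":0,"z":0,"rx":0,"ry":0,"rz":0,"fingers":35},{"x":0,"y":0,"z":0,"rx":0,"ry":0,"rz":0,"fingers":35}]'
python3 - <<'E'
from h import *
st()
E
```

```text
clock: 28.95
tool_pos: [0.4177, -0.0834, 0.135]
ee_rot: [-3.141, 0.024, 0.001]
wrist_force: [0.0, -0.3, -1.6]
gripper_width: 0.0596
finger_force: 30.0
clock: 29.58
tool_pos: [0.4182, -0.1887, 0.1351]
ee_rot: [-3.141, 0.022, 0.001]
wrist_force: [-0.3, 0.2, -0.8]
gripper_width: 0.0595
finger_force: 30.0
t 29.57 tcp [ 0.4182 -0.1887  0.1351] yawx -0.8 F [-0.3  0.2 -0.8] w 0.0595 ff 30.0
```

Lower 0.122 m (1.02 shares), release, then rise and go back to B at (0.503,0.243).

```bash
python3 -m crank '[{"x":0,"y":0,"z":-0.25,"rx":0,"ry":0,"rz":0,"fingers":35},{"x":0,"y":0,"z":-0.3,"rx":0,"ry":0,"rz":0,"fingers":35},{"x":0,"y":0,"z":-0.25,"rx":0,"ry":0,"rz":0,"fingers":35},{"x":0,"y":0,"z":-0.15,"rx":0,"ry":0,"rz":0,"fingers":35},{"x":0,"y":0,"z":-0.06,"rx":0,"ry":0,"rz":0,"fingers":35},{"x":0,"y":0,"z":0,"rx":0,"ry":0,"rz":0,"fingers":35},{"x":0,"y":0,"z":0,"rx":0,"ry":0,"rz":0,"fingers":62},{"x":0,"y":0,"z":0,"rx":0,"ry":0,"rz":0,"fingers":80},{"x":0,"y":0,"z":0,"rx":0,"ry":0,"rz":0,"fingers":80},{"x":0,"y":0,"z":0,"rx":0,"ry":0,"rz":0,"fingers":80}]'
python3 -m crank '[{"x":0,"y":0,"z":0.2,"rx":0,"ry":0,"rz":0,"fingers":80},{"x":0,"y":0,"z":0.35,"rx":0,"ry":0,"rz":0,"fingers":80},{"x":0,"y":0,"z":0.35,"rx":0,"ry":0,"rz":0,"fingers":80},{"x":0,"y":0.1,"z":0.3,"rx":0,"ry":0,"rz":0,"fingers":80},{"x":0.07,"y":0.35,"z":0,"rx":0,"ry":0,"rz":0,"fingers":80},{"x":0.08,"y":0.4,"z":0,"rx":0,"ry":0,"rz":0,"fingers":80},{"x":0.08,"y":0.4,"z":0,"rx":0,"ry":0,"rz":0,"fingers":80},{"x":0.08,"y":0.4,"z":0,"rx":0,"ry":0,"rz":0,"fingers":80},{"x":0.08,"y":0.4,"z":0,"rx":0,"ry":0,"rz":0,"fingers":80},{"x":0.08,"y":0.4,"z":0,"rx":0,"ry":0,"rz":0,"fingers":80}]'
python3 -m crank '[{"x":0.08,"y":0.4,"z":0,"rx":0,"ry":0,"rz":0,"fingers":80},{"x":0.08,"y":0.4,"z":0,"rx":0,"ry":0,"rz":0,"fingers":80},{"x":0.05,"y":0.3,"z":0,"rx":0,"ry":0,"rz":0,"fingers":80},{"x":0.03,"y":0.05,"z":0,"rx":0,"ry":0,"rz":0,"fingers":80},{"x":0,"y":0,"z":0,"rx":0,"ry":0,"rz":0,"fingers":80},{"x":0,"y":0,"z":0,"rx":0,"ry":0,"rz":0,"fingers":80}]'
python3 - <<'E'
from h import *
st()
t=env.read_camera("top"); cv2.imwrite("pics/t12.png",t)
a=cv2.imread("pics/t11.png"); d=cv2.absdiff(t,a).max(2); print("bin diff",(d[215:275,335:390]>60).sum())
E
```

```text
clock: 30.82
tool_pos: [0.4186, -0.1901, 0.0146]
ee_rot: [3.141, -0.024, 0.001]
wrist_force: [-0.0, -0.8, 0.8]
gripper_width: 0.0794
finger_force: 0.0
clock: 32.08
tool_pos: [0.475, 0.1057, 0.1584]
ee_rot: [3.141, -0.024, 0.001]
wrist_force: [-0.2, -0.0, 0.2]
gripper_width: 0.0799
finger_force: 0.0
clock: 32.83
tool_pos: [0.5035, 0.241, 0.1581]
ee_rot: [3.141, -0.026, -0.001]
wrist_force: [-0.3, 0.4, 0.4]
gripper_width: 0.0797
finger_force: 0.0
t 32.83 tcp [0.5035 0.241  0.1581] yawx -0.93 F [-0.3  0.4  0.4] w 0.0797 ff 0.0
bin diff 314
```

```bash
python3 -m crank '[{"x":0,"y":0,"z":-0.25,"rx":0,"ry":0,"rz":0,"fingers":80},{"x":0,"y":0.01,"z":-0.35,"rx":0,"ry":0,"rz":0,"fingers":80},{"x":0,"y":0,"z":-0.33,"rx":0,"ry":0,"rz":0,"fingers":80},{"x":0,"y":0,"z":-0.2,"rx":0,"ry":0,"rz":0,"fingers":80},{"x":0,"y":0,"z":-0.1,"rx":0,"ry":0,"rz":0,"fingers":80},{"x":0,"y":0,"z":0,"rx":0,"ry":0,"rz":0,"fingers":80},{"x":0,"y":0,"z":0,"rx":0,"ry":0,"rz":0,"fingers":35},{"x":0,"y":0,"z":0,"rx":0,"ry":0,"rz":0,"fingers":35},{"x":0,"y":0,"z":0,"rx":0,"ry":0,"rz":0,"fingers":35},{"x":0,"y":0,"z":0,"rx":0,"ry":0,"rz":0,"fingers":35}]'
python3 -m crank '[{"x":0,"y":0,"z":0,"rx":0,"ry":0,"rz":0,"fingers":35},{"x":0,"y":0,"z":0.05,"rx":0,"ry":0,"rz":0,"fingers":35},{"x":0,"y":0,"z":0.3,"rx":0,"ry":0,"rz":0,"fingers":35},{"x":0,"y":0,"z":0.35,"rx":0,"ry":0,"rz":0,"fingers":35},{"x":0,"y":0,"z":0.3,"rx":0,"ry":0,"rz":0,"fingers":35},{"x":0,"y":-0.1,"z":0.05,"rx":0,"ry":0,"rz":0,"fingers":35},{"x":-0.01,"y":-0.3,"z":0,"rx":0,"ry":0,"rz":0,"fingers":35},{"x":-0.01,"y":-0.4,"z":0,"rx":0,"ry":0,"rz":0,"fingers":35},{"x":-0.01,"y":-0.4,"z":0,"rx":0,"ry":0,"rz":0,"fingers":35},{"x":-0.01,"y":-0.4,"z":0,"rx":0,"ry":0,"rz":0,"fingers":35}]'
python3 -m crank '[{"x":-0.01,"y":-0.4,"z":0,"rx":0,"ry":0,"rz":0,"fingers":35},{"x":-0.01,"y":-0.4,"z":0,"rx":0,"ry":0,"rz":0,"fingers":35},{"x":-0.01,"y":-0.4,"z":0,"rx":0,"ry":0,"rz":0,"fingers":35},{"x":-0.01,"y":-0.4,"z":0,"rx":0,"ry":0,"rz":0,"fingers":35},{"x":-0.01,"y":-0.3,"z":0,"rx":0,"ry":0,"rz":0,"fingers":35},{"x":-0.01,"y":-0.1,"z":0,"rx":0,"ry":0,"rz":0,"fingers":35},{"x":0,"y":0,"z":0,"rx":0,"ry":0,"rz":0,"fingers":35},{"x":0,"y":0,"z":0,"rx":0,"ry":0,"rz":0,"fingers":35}]'
```

```text
clock: 34.12
tool_pos: [0.5045, 0.2437, 0.0119]
ee_rot: [-3.141, 0.024, -0.003]
wrist_force: [-0.6, -0.7, 4.7]
gripper_width: 0.0599
finger_force: 30.0
clock: 35.38
tool_pos: [0.4969, 0.0492, 0.1342]
ee_rot: [3.141, -0.024, -0.006]
wrist_force: [-0.0, -0.3, -0.1]
gripper_width: 0.0599
finger_force: 30.0
clock: 36.38
tool_pos: [0.4912, -0.1876, 0.1359]
ee_rot: [-3.141, 0.022, 0.002]
wrist_force: [0.3, 0.0, -1.0]
gripper_width: 0.0597
finger_force: 30.0
```

```bash
python3 -m crank '[{"x":0,"y":-0.01,"z":-0.25,"rx":0,"ry":0,"rz":0,"fingers":35},{"x":0,"y":0,"z":-0.3,"rx":0,"ry":0,"rz":0,"fingers":35},{"x":0,"y":0,"z":-0.25,"rx":0,"ry":0,"rz":0,"fingers":35},{"x":0,"y":0,"z":-0.15,"rx":0,"ry":0,"rz":0,"fingers":35},{"x":0,"y":0,"z":-0.07,"rx":0,"ry":0,"rz":0,"fingers":35},{"x":0,"y":0,"z":0,"rx":0,"ry":0,"rz":0,"fingers":35},{"x":0,"y":0,"z":0,"rx":0,"ry":0,"rz":0,"fingers":62},{"x":0,"y":0,"z":0,"rx":0,"ry":0,"rz":0,"fingers":80},{"x":0,"y":0,"z":0,"rx":0,"ry":0,"rz":0,"fingers":80},{"x":0,"y":0,"z":0,"rx":0,"ry":0,"rz":0,"fingers":80}]'
python3 -m crank '[{"x":0,"y":0,"z":0.2,"rx":0,"ry":0,"rz":0,"fingers":80},{"x":0,"y":0,"z":0.35,"rx":0,"ry":0,"rz":0,"fingers":80},{"x":0,"y":0,"z":0.35,"rx":0,"ry":0,"rz":0,"fingers":80},{"x":0,"y":0.1,"z":0.35,"rx":0,"ry":0,"rz":0,"fingers":80},{"x":0,"y":0.2,"z":0.2,"rx":0,"ry":0,"rz":0.21,"fingers":80},{"x":0,"y":0.3,"z":0,"rx":0,"ry":0,"rz":0.21,"fingers":80},{"x":0,"y":0.35,"z":0,"rx":0,"ry":0,"rz":0.21,"fingers":80},{"x":0,"y":0.35,"z":0,"rx":0,"ry":0,"rz":0.21,"fingers":80},{"x":0,"y":0.35,"z":0,"rx":0,"ry":0,"rz":0.21,"fingers":80},{"x":0,"y":0.35,"z":0,"rx":0,"ry":0,"rz":0.21,"fingers":80}]'
python3 -m crank '[{"x":0,"y":0.35,"z":0,"rx":0,"ry":0,"rz":0.21,"fingers":80},{"x":0,"y":0.3,"z":0,"rx":0,"ry":0,"rz":0.21,"fingers":80},{"x":0,"y":0.15,"z":0,"rx":0,"ry":0,"rz":0.21,"fingers":80},{"x":0,"y":0,"z":0,"rx":0,"ry":0,"rz":0,"fingers":80},{"x":0,"y":0,"z":0,"rx":0,"ry":0,"rz":0,"fingers":80}]'
python3 - <<'E'
from h import *
st(); print(np.round(env.get_state()["joints"],2)); c=cal("wrist")
im=snap("wrist","w13.png"); t=snap("top","t13.png")
cv2.imwrite("pics/w13c.png",np.hstack([cv2.resize(im,(480,360)),cv2.resize(t[150:300,160:400],(320,200)).repeat(1,0) if 0 else cv2.copyMakeBorder(cv2.resize(t[130:300,160:400],(320,227)),0,133,0,0,0)]))
E
```

```text
clock: 37.62
tool_pos: [0.4918, -0.19, 0.0146]
ee_rot: [3.141, -0.024, 0.001]
wrist_force: [0.4, -0.8, 0.3]
gripper_width: 0.0795
finger_force: 0.0
clock: 38.88
tool_pos: [0.4914, 0.0514, 0.1884]
ee_rot: [2.772, 1.478, 0.001]
wrist_force: [0.7, -0.5, -0.8]
gripper_width: 0.0796
finger_force: 0.0
clock: 39.5
tool_pos: [0.4916, 0.1456, 0.1882]
ee_rot: [2.334, 2.103, -0.001]
wrist_force: [0.6, 0.3, -0.7]
gripper_width: 0.0798
finger_force: 0.0
t 39.5 tcp [0.4916 0.1456 0.1882] yawx 84.04 F [ 0.6  0.3 -0.7] w 0.0798 ff 0.0
[ 0.18 -0.17  1.98 -0.    1.33  0.29]
```

View pics/w13c.png

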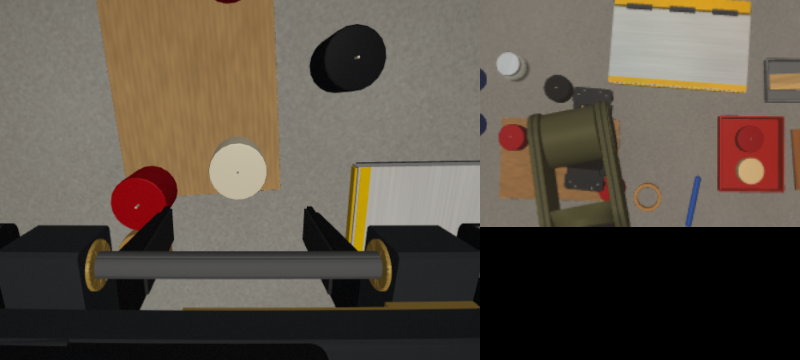

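Both short candles are in the bin, C stands at (238,170) ahead of the fingers, and E is beside it at (145,200), clear of the finger path. I pick up C.

```bash
python3 -m crank '[{"x":0,"y":0.01,"z":-0.3,"rx":0,"ry":0,"rz":0,"fingers":80},{"x":0,"y":0,"z":-0.35,"rx":0,"ry":0,"rz":0,"fingers":80},{"x":0,"y":0,"z":-0.35,"rx":0,"ry":0,"rz":0,"fingers":80},{"x":0,"y":0,"z":-0.25,"rx":0,"ry":0,"rz":0,"fingers":80},{"x":0,"y":0,"z":-0.15,"rx":0,"ry":0,"rz":0,"fingers":80},{"x":0,"y":0,"z":0,"rx":0,"ry":0,"rz":0,"fingers":80},{"x":0,"y":0,"z":0,"rx":0,"ry":0,"rz":0,"fingers":35},{"x":0,"y":0,"z":0,"rx":0,"ry":0,"rz":0,"fingers":35},{"x":0,"y":0,"z":0,"rx":0,"ry":0,"rz":0,"fingers":35},{"x":0,"y":0,"z":0,"rx":0,"ry":0,"rz":0,"fingers":35}]'
python3 -m crank '[{"x":0,"y":0,"z":0,"rx":0,"ry":0,"rz":0,"fingers":35},{"x":0,"y":0,"z":0.05,"rx":0,"ry":0,"rz":0,"fingers":35},{"x":0,"y":0,"z":0.3,"rx":0,"ry":0,"rz":0,"fingers":35},{"x":0,"y":0,"z":0.35,"rx":0,"ry":0,"rz":0,"fingers":35},{"x":0.1,"y":0,"z":0.3,"rx":0,"ry":0,"rz":0,"fingers":35},{"x":0.25,"y":-0.1,"z":0,"rx":0,"ry":0,"rz":0,"fingers":35},{"x":0.35,"y":-0.15,"z":0,"rx":0,"ry":0,"rz":0,"fingers":35},{"x":0.35,"y":-0.15,"z":0,"rx":0,"ry":0,"rz":0,"fingers":35},{"x":0.35,"y":-0.15,"z":0,"rx":0,"ry":0,"rz":0,"fingers":35},{"x":0.29,"y":-0.15,"z":0,"rx":0,"ry":0,"rz":0,"fingers":35}]'
python3 -m crank '[{"x":0,"y":0,"z":0,"rx":0,"ry":0,"rz":0,"fingers":35},{"x":0,"y":0,"z":0,"rx":0,"ry":0,"rz":0,"fingers":35},{"x":0,"y":0,"z":0,"rx":0,"ry":0,"rz":0,"fingers":35}]'
```

```text
clock: 40.85
tool_pos: [0.4925, 0.1475, 0.0216]
ee_rot: [2.331, 2.105, 0.002]
wrist_force: [-1.2, 0.1, 5.8]
gripper_width: 0.0597
finger_force: 30.0
clock: 42.1
tool_pos: [0.6954, 0.0626, 0.1394]
ee_rot: [-2.331, -2.105, 0.001]
wrist_force: [-0.5, 0.1, -1.0]
gripper_width: 0.0593
finger_force: 30.0
clock: 42.48
tool_pos: [0.6934, 0.064, 0.14]
ee_rot: [-2.33, -2.106, 0.001]
wrist_force: [-0.2, 0.1, -0.7]
gripper_width: 0.0594
finger_force: 30.0
```

```bash
python3 -m crank '[{"x":0,"y":0,"z":-0.25,"rx":0,"ry":0,"rz":0,"fingers":35},{"x":0,"y":0,"z":-0.25,"rx":0,"ry":0,"rz":0,"fingers":35},{"x":0,"y":0,"z":-0.14,"rx":0,"ry":0,"rz":0,"fingers":35},{"x":0,"y":0,"z":-0.08,"rx":0,"ry":0,"rz":0,"fingers":35},{"x":0,"y":0,"z":-0.04,"rx":0,"ry":0,"rz":0,"fingers":35},{"x":0,"y":0,"z":-0.01,"rx":0,"ry":0,"rz":0,"fingers":35},{"x":0,"y":0,"z":0,"rx":0,"ry":0,"rz":0,"fingers":35},{"x":0,"y":0,"z":0,"rx":0,"ry":0,"rz":0,"fingers":35}]'
```

```text
clock: 43.48
tool_pos: [0.6949, 0.0633, 0.0486]
ee_rot: [2.331, 2.105, 0.001]
wrist_force: [0.7, 0.4, -1.4]
gripper_width: 0.0596
finger_force: 30.0
```

```bash
python3 -m crank '[{"x":0,"y":0,"z":-0.008,"rx":0,"ry":0,"rz":0,"fingers":59},{"x":0,"y":0,"z":0,"rx":0,"ry":0,"rz":0,"fingers":64},{"x":0,"y":0,"z":0,"rx":0,"ry":0,"rz":0,"fingers":80},{"x":0,"y":0,"z":0,"rx":0,"ry":0,"rz":0,"fingers":80},{"x":0,"y":0,"z":0.2,"rx":0,"ry":0,"rz":0,"fingers":80},{"x":0,"y":0,"z":0.35,"rx":0,"ry":0,"rz":0,"fingers":80},{"x":0,"y":0,"z":0.35,"rx":0,"ry":0,"rz":0,"fingers":80},{"x":0,"y":0.1,"z":0.35,"rx":0,"ry":0,"rz":0,"fingers":80},{"x":-0.2,"y":0.3,"z":0,"rx":0,"ry":0,"rz":0,"fingers":80},{"x":-0.24,"y":0.33,"z":0,"rx":0,"ry":0,"rz":0,"fingers":80}]'
python3 -m crank '[{"x":-0.24,"y":0.33,"z":0,"rx":0,"ry":0,"rz":0,"fingers":80},{"x":-0.24,"y":0.33,"z":0,"rx":0,"ry":0,"rz":0,"fingers":80},{"x":-0.24,"y":0.33,"z":0,"rx":0,"ry":0,"rz":0,"fingers":80},{"x":-0.24,"y":0.33,"z":0,"rx":0,"ry":0,"rz":0,"fingers":80},{"x":-0.2,"y":0.2,"z":0,"rx":0,"ry":0,"rz":0,"fingers":80},{"x":0,"y":0.05,"z":0,"rx":0,"ry":0,"rz":0,"fingers":80},{"x":0,"y":0,"z":0,"rx":0,"ry":0,"rz":0,"fingers":80}]'
python3 - <<'E'
from h import *
p,_=st(); c=cal("wrist"); im=snap("wrist","w14.png")
h=cv2.cvtColor(im,cv2.COLOR_BGR2HSV)
b,g,r=[im[...,i].astype(int) for i in range(3)]
m=((r>130)&(g<60)).astype(np.uint8)
n,l,s,ce=cv2.connectedComponentsWithStats(m)
for i in range(1,n):
    if s[i,4]>500: print("red top",s[i],ce[i].round(1),onz("wrist",[ce[i]],.063,c)[0].round(4))
E
```

```text
clock: 44.72
tool_pos: [0.6423, 0.1515, 0.2004]
ee_rot: [2.331, 2.103, 0.006]
wrist_force: [1.0, 0.2, -0.1]
gripper_width: 0.08
finger_force: 0.0
clock: 45.6
tool_pos: [0.5031, 0.3394, 0.1983]
ee_rot: [2.33, 2.106, 0.003]
wrist_force: [-0.3, -0.3, 0.0]
gripper_width: 0.0801
finger_force: 0.0
t 45.6 tcp [0.5031 0.3394 0.1983] yawx 84.21 F [-0.3 -0.3  0. ] w 0.0801 ff 0.0
red top [ 59   0  51  20 695] [84.3  8. ] [0.3665 0.5106 0.063 ]
red top [ 243  159   64   64 3209] [274.5 190.3] [0.5019 0.3483 0.063 ]
```

```bash
python3 -m crank '[{"x":-0.01,"y":0.075,"z":-0.2,"rx":0,"ry":0,"rz":0,"fingers":80},{"x":0,"y":0,"z":-0.35,"rx":0,"ry":0,"rz":0,"fingers":80},{"x":0,"y":0,"z":-0.35,"rx":0,"ry":0,"rz":0,"fingers":80},{"x":0,"y":0,"z":-0.3,"rx":0,"ry":0,"rz":0,"fingers":80},{"x":0,"y":0,"z":-0.2,"rx":0,"ry":0,"rz":0,"fingers":80},{"x":0,"y":0,"z":-0.085,"rx":0,"ry":0,"rz":0,"fingers":80},{"x":0,"y":0,"z":0,"rx":0,"ry":0,"rz":0,"fingers":80},{"x":0,"y":0,"z":0,"rx":0,"ry":0,"rz":0,"fingers":35},{"x":0,"y":0,"z":0,"rx":0,"ry":0,"rz":0,"fingers":35},{"x":0,"y":0,"z":0,"rx":0,"ry":0,"rz":0,"fingers":35}]'
python3 -m crank '[{"x":0,"y":0,"z":0,"rx":0,"ry":0,"rz":0,"fingers":35},{"x":0,"y":0,"z":0,"rx":0,"ry":0,"rz":0,"fingers":35},{"x":0,"y":0,"z":0.05,"rx":0,"ry":0,"rz":0,"fingers":35},{"x":0,"y":0,"z":0.3,"rx":0,"ry":0,"rz":0,"fingers":35},{"x":0,"y":0,"z":0.4,"rx":0,"ry":0,"rz":0,"fingers":35},{"x":0,"y":-0.1,"z":0.35,"rx":0,"ry":0,"rz":0,"fingers":35},{"x":0.15,"y":-0.3,"z":0,"rx":0,"ry":0,"rz":0,"fingers":35},{"x":0.18,"y":-0.37,"z":0,"rx":0,"ry":0,"rz":0,"fingers":35},{"x":0.18,"y":-0.37,"z":0,"rx":0,"ry":0,"rz":0,"fingers":35},{"x":0.18,"y":-0.37,"z":0,"rx":0,"ry":0,"rz":0,"fingers":35}]'
python3 -m crank '[{"x":0.18,"y":-0.37,"z":0,"rx":0,"ry":0,"rz":0,"fingers":35},{"x":0.18,"y":-0.37,"z":0,"rx":0,"ry":0,"rz":0,"fingers":35},{"x":0.18,"y":-0.37,"z":0,"rx":0,"ry":0,"rz":0,"fingers":35},{"x":0.18,"y":-0.37,"z":0,"rx":0,"ry":0,"rz":0,"fingers":35},{"x":0.12,"y":-0.23,"z":0,"rx":0,"ry":0,"rz":0,"fingers":35},{"x":0,"y":0,"z":0,"rx":0,"ry":0,"rz":0,"fingers":35},{"x":0,"y":0,"z":0,"rx":0,"ry":0,"rz":0,"fingers":35},{"x":0,"y":0,"z":0,"rx":0,"ry":0,"rz":0,"fingers":35}]'
python3 - <<'E'
from h import *
st()
E
```

```text
clock: 46.9
tool_pos: [0.5019, 0.3487, 0.0199]
ee_rot: [2.331, 2.106, 0.003]
wrist_force: [0.0, -1.0, 2.4]
gripper_width: 0.0597
finger_force: 30.0
clock: 48.15
tool_pos: [0.5839, 0.1656, 0.15]
ee_rot: [-2.33, -2.106, 0.002]
wrist_force: [0.9, 0.7, -0.9]
gripper_width: 0.0597
finger_force: 30.0
clock: 49.15
tool_pos: [0.6842, -0.0369, 0.1504]
ee_rot: [-2.329, -2.107, 0.001]
wrist_force: [-0.2, -0.5, -1.3]
gripper_width: 0.0597
finger_force: 30.0
t 49.15 tcp [ 0.6842 -0.0369  0.1504] yawx 84.26 F [-0.2 -0.5 -1.3] w 0.0597 ff 30.0
```

```bash
python3 -m crank '[{"x":0,"y":0,"z":-0.25,"rx":0,"ry":0,"rz":0,"fingers":35},{"x":0,"y":0,"z":-0.3,"rx":0,"ry":0,"rz":0,"fingers":35},{"x":0,"y":0,"z":-0.15,"rx":0,"ry":0,"rz":0,"fingers":35},{"x":0,"y":0,"z":-0.08,"rx":0,"ry":0,"rz":0,"fingers":35},{"x":0,"y":0,"z":-0.05,"rx":0,"ry":0,"rz":0,"fingers":35},{"x":0,"y":0,"z":-0.02,"rx":0,"ry":0,"rz":0,"fingers":35},{"x":0,"y":0,"z":0,"rx":0,"ry":0,"rz":0,"fingers":35},{"x":0,"y":0,"z":0,"rx":0,"ry":0,"rz":0,"fingers":35}]'
```

```text
clock: 50.15
tool_pos: [0.6854, -0.0382, 0.0496]
ee_rot: [2.331, 2.105, 0.001]
wrist_force: [-0.3, -0.6, -2.6]
gripper_width: 0.0597
finger_force: 30.0
```

```bash
python3 -m crank '[{"x":0,"y":0,"z":-0.015,"rx":0,"ry":0,"rz":0,"fingers":35},{"x":0,"y":0,"z":-0.008,"rx":0,"ry":0,"rz":0,"fingers":59},{"x":0,"y":0,"z":0,"rx":0,"ry":0,"rz":0,"fingers":64},{"x":0,"y":0,"z":0,"rx":0,"ry":0,"rz":0,"fingers":80},{"x":0,"y":0,"z":0,"rx":0,"ry":0,"rz":0,"fingers":80},{"x":0,"y":0,"z":0.2,"rx":0,"ry":0,"rz":0,"fingers":80},{"x":0,"y":0,"z":0.35,"rx":0,"ry":0,"rz":0,"fingers":80},{"x":0,"y":0,"z":0.35,"rx":0,"ry":0,"rz":0,"fingers":80},{"x":-0.1,"y":0,"z":0.35,"rx":0,"ry":0,"rz":0,"fingers":80},{"x":-0.3,"y":0.15,"z":0,"rx":0,"ry":0,"rz":0,"fingers":80}]'
python3 -m crank '[{"x":-0.35,"y":0.18,"z":0,"rx":0,"ry":0,"rz":0,"fingers":80},{"x":-0.35,"y":0.18,"z":0,"rx":0,"ry":0,"rz":0,"fingers":80},{"x":-0.35,"y":0.18,"z":0,"rx":0,"ry":0,"rz":0,"fingers":80},{"x":-0.35,"y":0.18,"z":0,"rx":0,"ry":0,"rz":0,"fingers":80},{"x":-0.35,"y":0.18,"z":0,"rx":0,"ry":0,"rz":0,"fingers":80},{"x":-0.23,"y":0.18,"z":0,"rx":0,"ry":0,"rz":0,"fingers":80},{"x":-0.1,"y":0.1,"z":0,"rx":0,"ry":0,"rz":0,"fingers":80},{"x":0,"y":0,"z":0,"rx":0,"ry":0,"rz":0,"fingers":80},{"x":0,"y":0,"z":0,"rx":0,"ry":0,"rz":0,"fingers":80}]'
python3 - <<'E'
from h import *
p,_=st(); c=cal("wrist"); im=snap("wrist","w15.png"); t=snap("top","t15.png")
b,g,r=[im[...,i].astype(int) for i in range(3)]
m=((r>130)&(g<60)).astype(np.uint8)
n,l,s,ce=cv2.connectedComponentsWithStats(m)
for i in range(1,n):
    if s[i,4]>500: print("red top",s[i],ce[i].round(1),onz("wrist",[ce[i]],.063,c)[0].round(4))
cv2.imwrite("pics/w15c.png",np.hstack([cv2.resize(im,(480,360)),cv2.copyMakeBorder(cv2.resize(t[110:300,160:400],(320,253)),0,107,0,0,0)]))
E
```

```text
clock: 51.4
tool_pos: [0.6399, -0.0211, 0.2019]
ee_rot: [2.327, 2.099, 0.01]
wrist_force: [-0.5, 0.2, -1.4]
gripper_width: 0.0798
finger_force: 0.0
clock: 52.52
tool_pos: [0.388, 0.1212, 0.1961]
ee_rot: [2.331, 2.105, 0.0]
wrist_force: [-0.1, 0.1, -0.3]
gripper_width: 0.08
finger_force: 0.0
t 52.52 tcp [0.388  0.1212 0.1961] yawx 84.17 F [-0.1  0.1 -0.3] w 0.08 ff 0.0
red top [ 241  166   64   64 3182] [272.5 197.9] [0.3842 0.1237 0.063 ]
```

View pics/w15c.png

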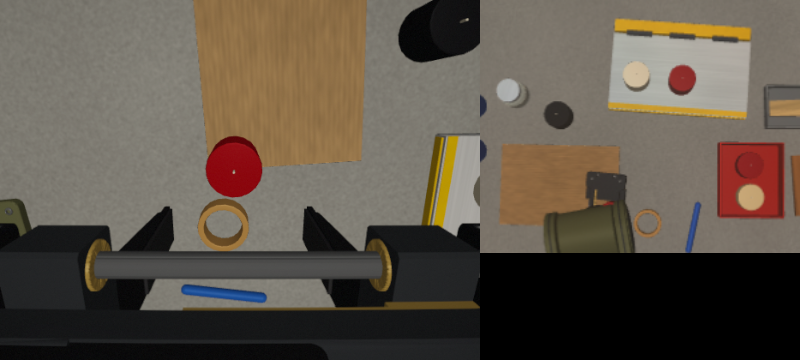

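C and A stand on the flap, at (636,75) and (682,79). E stands free of the tape at wrist (234,166).

```bash
python3 -m crank '[{"x":-0.03,"y":0.02,"z":-0.2,"rx":0,"ry":0,"rz":0,"fingers":80},{"x":0,"y":0,"z":-0.35,"rx":0,"ry":0,"rz":0,"fingers":80},{"x":0,"y":0,"z":-0.35,"rx":0,"ry":0,"rz":0,"fingers":80},{"x":0,"y":0,"z":-0.3,"rx":0,"ry":0,"rz":0,"fingers":80},{"x":0,"y":0,"z":-0.18,"rx":0,"ry":0,"rz":0,"fingers":80},{"x":0,"y":0,"z":-0.085,"rx":0,"ry":0,"rz":0,"fingers":80},{"x":0,"y":0,"z":0,"rx":0,"ry":0,"rz":0,"fingers":80},{"x":0,"y":0,"z":0,"rx":0,"ry":0,"rz":0,"fingers":35},{"x":0,"y":0,"z":0,"rx":0,"ry":0,"rz":0,"fingers":35},{"x":0,"y":0,"z":0,"rx":0,"ry":0,"rz":0,"fingers":35}]'
python3 -m crank '[{"x":0,"y":0,"z":0,"rx":0,"ry":0,"rz":0,"fingers":35},{"x":0,"y":0,"z":0,"rx":0,"ry":0,"rz":0,"fingers":35},{"x":0,"y":0,"z":0.05,"rx":0,"ry":0,"rz":0,"fingers":35},{"x":0,"y":0,"z":0.3,"rx":0,"ry":0,"rz":0,"fingers":35},{"x":0,"y":0,"z":0.4,"rx":0,"ry":0,"rz":0,"fingers":35},{"x":0.1,"y":-0.1,"z":0.35,"rx":0,"ry":0,"rz":0,"fingers":35},{"x":0.2,"y":-0.3,"z":0,"rx":0,"ry":0,"rz":0,"fingers":35},{"x":0.25,"y":-0.33,"z":0,"rx":0,"ry":0,"rz":0,"fingers":35},{"x":0.25,"y":-0.33,"z":0,"rx":0,"ry":0,"rz":0,"fingers":35},{"x":0.25,"y":-0.33,"z":0,"rx":0,"ry":0,"rz":0,"fingers":35}]'
python3 -m crank '[{"x":0.3,"y":-0.33,"z":0,"rx":0,"ry":0,"rz":0,"fingers":35},{"x":0.33,"y":-0.28,"z":0,"rx":0,"ry":0,"rz":0,"fingers":35},{"x":0.33,"y":-0.13,"z":0,"rx":0,"ry":0,"rz":0,"fingers":35},{"x":0.28,"y":0,"z":0,"rx":0,"ry":0,"rz":0,"fingers":35},{"x":0.15,"y":0,"z":0,"rx":0,"ry":0,"rz":0,"fingers":35},{"x":0,"y":0,"z":0,"rx":0,"ry":0,"rz":0,"fingers":35},{"x":0,"y":0,"z":0,"rx":0,"ry":0,"rz":0,"fingers":35},{"x":0,"y":0,"z":0,"rx":0,"ry":0,"rz":0,"fingers":35}]'
python3 - <<'E'
from h import *
st()
E
```

```text
clock: 53.88
tool_pos: [0.3843, 0.124, 0.021]
ee_rot: [2.33, 2.105, 0.002]
wrist_force: [-0.4, -0.4, 2.2]
gripper_width: 0.0594
finger_force: 30.0
clock: 55.12
tool_pos: [0.5099, -0.0442, 0.1515]
ee_rot: [-2.331, -2.105, 0.001]
wrist_force: [1.5, 0.1, -1.9]
gripper_width: 0.0598
finger_force: 30.0
clock: 56.12
tool_pos: [0.6756, -0.1316, 0.152]
ee_rot: [-2.331, -2.106, 0.001]
wrist_force: [-0.0, -0.3, -1.1]
gripper_width: 0.06
finger_force: 30.0
t 56.12 tcp [ 0.6756 -0.1316  0.152 ] yawx 84.18 F [-0.  -0.3 -1.1] w 0.06 ff 30.0
```

```bash
python3 -m crank '[{"x":0,"y":0,"z":-0.25,"rx":0,"ry":0,"rz":0,"fingers":35},{"x":0,"y":0,"z":-0.3,"rx":0,"ry":0,"rz":0,"fingers":35},{"x":0,"y":0,"z":-0.15,"rx":0,"ry":0,"rz":0,"fingers":35},{"x":0,"y":0,"z":-0.08,"rx":0,"ry":0,"rz":0,"fingers":35},{"x":0,"y":0,"z":-0.05,"rx":0,"ry":0,"rz":0,"fingers":35},{"x":0,"y":0,"z":-0.03,"rx":0,"ry":0,"rz":0,"fingers":35},{"x":0,"y":0,"z":0,"rx":0,"ry":0,"rz":0,"fingers":35},{"x":0,"y":0,"z":0,"rx":0,"ry":0,"rz":0,"fingers":35}]'
```

```text
clock: 57.12
tool_pos: [0.6769, -0.1319, 0.0497]
ee_rot: [2.33, 2.105, 0.001]
wrist_force: [0.3, -0.1, -1.7]
gripper_width: 0.0595
finger_force: 30.0
```

```bash
python3 -m crank '[{"x":0,"y":0,"z":-0.012,"rx":0,"ry":0,"rz":0,"fingers":35},{"x":0,"y":0,"z":-0.008,"rx":0,"ry":0,"rz":0,"fingers":59},{"x":0,"y":0,"z":0,"rx":0,"ry":0,"rz":0,"fingers":64},{"x":0,"y":0,"z":0,"rx":0,"ry":0,"rz":0,"fingers":80},{"x":0,"y":0,"z":0,"rx":0,"ry":0,"rz":0,"fingers":80},{"x":0,"y":0,"z":0.2,"rx":0,"ry":0,"rz":0,"fingers":80},{"x":0,"y":0,"z":0.35,"rx":0,"ry":0,"rz":0,"fingers":80},{"x":0,"y":0,"z":0.35,"rx":0,"ry":0,"rz":0,"fingers":80},{"x":-0.1,"y":0,"z":0.35,"rx":0,"ry":0,"rz":0,"fingers":80},{"x":-0.3,"y":0,"z":0.1,"rx":0,"ry":0,"rz":0,"fingers":80}]'
python3 -m crank '[{"x":-0.35,"y":0.1,"z":0,"rx":0,"ry":0,"rz":0,"fingers":80},{"x":-0.35,"y":0.1,"z":0,"rx":0,"ry":0,"rz":0,"fingers":80},{"x":-0.35,"y":0.1,"z":0,"rx":0,"ry":0,"rz":0,"fingers":80},{"x":-0.35,"y":0.1,"z":0,"rx":0,"ry":0,"rz":0,"fingers":80},{"x":-0.35,"y":0.2,"z":0,"rx":0,"ry":0,"rz":0,"fingers":80},{"x":-0.2,"y":0.1,"z":0,"rx":0,"ry":0,"rz":0,"fingers":80},{"x":0,"y":0,"z":0,"rx":0,"ry":0,"rz":0,"fingers":80},{"x":0,"y":0,"z":0,"rx":0,"ry":0,"rz":0,"fingers":80}]'
python3 - <<'E'
from h import *
st(); t=snap("top","t16.png"); s=snap("side","s16.png")
cv2.imwrite("pics/fin.png",np.hstack([cv2.resize(t[110:320,150:450],(429,300),interpolation=cv2.INTER_CUBIC),cv2.resize(s[100:400,180:440],(260,300))]))
E
```

```text
clock: 58.38
tool_pos: [0.6309, -0.1324, 0.2155]
ee_rot: [2.325, 2.101, 0.008]
wrist_force: [0.2, -0.2, 0.6]
gripper_width: 0.0801
finger_force: 0.0
clock: 59.38
tool_pos: [0.3953, -0.0481, 0.2099]
ee_rot: [2.33, 2.104, 0.002]
wrist_force: [0.6, -0.6, 0.6]
gripper_width: 0.08
finger_force: 0.0
t 59.38 tcp [ 0.3953 -0.0481  0.2099] yawx 84.18 F [ 0.6 -0.6  0.6] w 0.08 ff 0.0
```

View pics/fin.png

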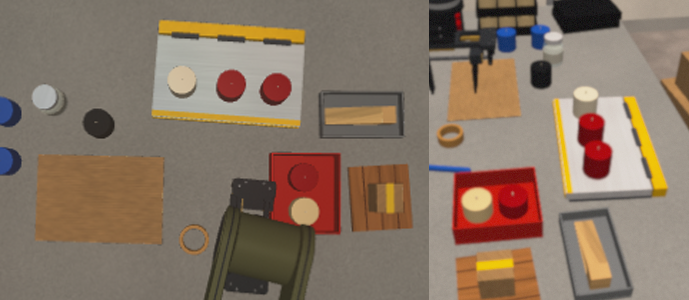

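All three full-height candles stand on the flat flap, at (181,80), (231,85) and (276,88). The short ones are in the bin, the wedge lies in the tray, the carton is on the pad, and the tape and jar look untouched. I hand the job in.

```bash
python3 -c "
from rig import env
print(env.job_done())"
```

```text
the job is handed in; nothing more can be done
None
```

The job is handed in at about 60 s on the robot's clock: carton on the pad, wedge tugged out and flat in the tray, the three 60 mm candles on the flat flap, the two 40 mm ones in the bin, and the tape and jar untouched; the hand-in returned no verdict.

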